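# Mount a tooth model on the viewing stand and flip the loupe over it

### The job

Lift the carrier block with the row of stone teeth out of its dock (only its two bored ends can be got at there; never hold it by the teeth), stand it on a clear patch of bench and let go, so that you can take it again by its plain flanks with the bore free, and slide it along the viewing stand's square bar until it clicks over the ball, home at the shoulder plate. Then tip the parked loupe lens past its snap point so that it springs over to its viewing stop above the teeth. Leave the other carrier in its dock and everything else on the bench where it stands.

Things in the scene. Friction and masses are not known exactly. Their poses are not given: they have to be found in the camera images.
- stand: Fixed viewing stand, yaw within 0.35 rad. Origin on the bench under bar_home. Bar along its y: free end to -y; a carrier slides on towards +y. Steel foot x +-35, y -83..107, 12 mm high. Bar 16 x 16 mm, axis 60 mm up, y -56..24, plus 8 mm cone nose. Shoulder plate: face y = 24, 46 wide, 10 thick, top 82 mm up. Hinge fork y 71..87, x +-20, top 150 mm up.
- bar_home (a point): Point on the bar's axis, 60 mm above the bench, straight below the ball, 24 mm before the shoulder plate. The middle of the carrier's bore belongs here.
- bar_tip (a point): Tip of the bar's conical nose, on the bar's axis, at stand y = -64 mm.
- ball (a joint): Sprung 12 mm steel ball in the bar's top at bar_home, 4.5 mm proud. 0 = up, -0.0055 = pressed in (spring 2.4 N up, 5.7 N pressed in). The carrier's leading roof edge presses it in from about 30 mm before home (5 to 8 N push); at home it pops up into the groove in the bore's roof: the click.
- lens (a joint): Loupe hinge angle (rad). 0 = parked, leaning back 45 degrees from upright to the stand's +y, away from the bar; 0.785 = upright. Snap point about 1.05: short of it the spring throws it back to 0, beyond it on to 2.356 = viewing stop, lens level 140 mm above the bench over bar_home. Turns about stand x, top moving to -y. Takes 1 to 2 N at the rim.
- lens_hinge (a point): Middle of the loupe's hinge axis (parallel to stand x), at stand y = 79 mm, 140 mm above the bench.
- lens_rim (a point): Outermost point of the loupe, 106 mm from the hinge axis; parked: stand y = 154 mm, 215 mm above the bench. The loupe is a glass disc in a round aluminium frame 54 mm across, 8 mm thick, centre 79 mm from the hinge, on a 10 x 6 mm arm. It may be pushed with shut fingers from behind (+y towards -y) anywhere on the disc.
- carrier: Loose grey block, 40 mm wide (x), 46 long (y), 38 high, about 0.2 kg, a row of five stone teeth on top. Origin: centre of its underside, z up. A 19 x 19 mm square bore runs along y, axis 20 mm above the underside, with a 14 mm cross groove mid-roof; same from either end. Ends (+-y) have the bore's mouths, flanks (+-x) are plain. Starts upright in dock_a.
- carrier_bore (a point): Middle of the carrier's bore (20 mm above its underside).
- cast: The row of five stone teeth fixed on top of the carrier: 22 mm wide, 41 mm long, 19 mm high, its top 57 mm above the carrier's underside. Not to be gripped.
- dock_a: Fixed aluminium dock of the carrier, yaw within 0.4 rad. Origin: centre of its underside. Floor 68 x 60 mm, 6 mm thick (the carrier stands on it, same axes); 12 mm walls 2 mm off the carrier's flanks, up to 44 mm, level with the block's top, so the flanks cannot be taken there. Ends open but for lips 9 mm high.
- dock_b: Like dock_a, holding the spare. Which of the three places on the bench the two docks and the stand take varies.
- spare: The other carrier block, same size and material, with a single stone tooth (18 mm wide, 20 mm high) on top. Leave it in dock_b.
- can: White can, 52 mm across, 160 mm high, upright. Origin: centre of its underside. Leave alone.
- bottle: Clear bottle, 62 mm across, 190 mm high, upright. Origin: centre of its underside. Leave alone.
- mug: White mug, 76 mm across plus a handle towards its y (reaching about 70 mm from the centre), 88 mm high. Origin: centre of its underside. Leave alone.
- jar: Small amber jar, 40 mm across, 42 mm high, beside the stand at its +x side. Origin: centre of its underside. Leave alone.
- arch: Loose stone cast of a whole arch of teeth, about 45 x 55 mm, 21 mm high, beside dock_b. Origin: centre of its underside. Leave alone.
- scaler: Steel hand instrument, 145 mm long along its x, 9 mm high, lying beside dock_a. Origin near its middle. Leave alone.
- knife: Plaster knife with wooden handle, 145 mm long along its x, 16 mm wide, 14 mm high, lying towards the robot. Origin near its middle. Leave alone.
Not all that is in view belongs to the job. What is shaped like the carrier but black or pink is not meant. What is shaped like the stand but blue is not meant.

How it is judged:
On the way, in this order (a step that is already met when the one before it is completed fails the run):
1. the carrier stands upright on the open bench, clear of its dock, let go (height (world z) of carrier below 0.004 m and angle between carrier's own z axis and vertical below 0.1 rad and horizontal distance between carrier and dock_a above 0.07 m and contact force between the fingers and carrier below 0.2 N), for 0.1 s.
2. the carrier is home on the bar, clicked over the ball (distance between carrier_bore and bar_home below 0.004 m and angle between carrier's own z axis and vertical below 0.15 rad and value of joint ball above -0.0015 m), for 0.2 s.
3. the loupe has sprung to its viewing stop (value of joint lens above 2.25 rad), for 0.2 s.
At the end, for the whole second after the job is handed in: The carrier rests on the bar, let go, bore middle within 4 mm of bar_home, upright within 0.15 rad, the ball up in its groove (joint above -0.0015); the loupe is at its viewing stop (joint above 2.25); the spare is in dock_b within 20 mm of where it stood (all of step 2 and value of joint lens above 2.25 rad and linear speed of carrier below 0.02 m/s and distance of spare from where it was at the start of the episode below 0.02 m); the robot touches nothing.
It fails at once if the stone teeth are squeezed or pushed by the fingers (contact force between the fingers and cast above 3 N).
It fails at once if the tall things are tipped (angle between any of can, bottle, mug, jar's own z axis and vertical above 0.5 rad).
It fails at once if a bystander (can, bottle, mug, jar, arch, scaler, knife) is moved more than 30 mm, or the spare more than 20 mm (distance of any of can, bottle, mug, jar, arch, scaler, knife from where it was at the start of the episode above 0.03 m or distance of spare from where it was at the start of the episode above 0.02 m).
It also fails if it takes over 64 s, if anything falls off the work surface, if the arm or the gripper's body presses on something with over 40 N, if the wrist force passes 120 N, or if a joint passes its speed limit or range.

### The arm

A 6-joint arm with a two-finger parallel gripper is mounted at the origin on the work surface. World frame = base frame: x ahead of the robot, y to its left, z up, the work surface at z = 0. Lengths are in m, angles in rad, forces in N, time in s.
With the tool pointing down it reaches from about 0.3 to 0.875 m from the base axis. Payload 6.4 kg.
Tool frame: the origin (TCP) lies on the front face of the gripper's body, between the roots of the fingers; the fingertips stand 73 mm ahead of it and the grasp point (between the pads) lies ctrl.pinch_z ahead of it (ctrl.pinch_z is the distance from the TCP to the grasp point, in m); z points along the fingers, x is the direction in which the jaws open and shut, and the axes are right-handed (so a half turn about z gives the same grasp; the last joint's range is limited). The gripper opens to 85 mm and grips with 20 to 120 N. Pads are 22 mm wide; open, the fingers measure 114 mm over their backs; the gripper's body (76 mm by 85 mm) begins 54 mm behind the grasp point. The pads swing forward as they close: fully open they stand 13 mm farther back than shut.
Start: joints at [1.094, 0.181, 1.607, -0, 1.354, -0.206], TCP at [0.154, 0.554, 0.304] pointing down, gripper open.
Joint ranges: [-2.99, 2.99], [-0.89, 2.07], [0.3, 2.58], [-1.14, 4.28], [0, 2.63], [-3.12, 3.12]. Speed limits (rad/s): [2.57, 2.57, 3.01, 3.14, 3.14, 3.14].

### API

Orientations are given as a unit quaternion [w, x, y, z].
In Python, from bench import ctrl gives the robot as it stands.
- The arm moves only by the tool move_arm, never from a script. Its argument "rows" is text: rows parted by semicolons, each of 7 numbers parted by spaces: the shift along the tool's x, y, z in cm, then the turn, a rotation vector about the tool's x, y, z in degrees, then the opening, from 0 (shut) to 1 (fully open). In form: x y z rx ry rz grip; .... A call has 1 to 20 rows; each row shifts and turns the commanded pose from where the row before left it, along the tool's axes as they then stand; what a row does not reach is not made up. A row lasts 1/10 s, in which the tool goes at most 50 mm and 8.59 degrees, less where a joint would pass 70% of its speed; a pose out of reach is approached as far as the arm can. A call with a gripper value outside its range is refused whole. The fingers move at their own pace and stop on an object; the grip force is fixed at half the most. Time passes only in rows, so rows that do not move let the fingers close. It gives the time, the measured TCP pose, the force and the opening at its end, in the units of the state.
- ctrl.get_obs(): the state, without advancing time (a new reading comes with each control period).
- ctrl.camera(name): name is "side" or "top" or "wrist"; returns a dict with "color" (384x512x3 uint8, blue, green, red), "fx", "fy", "cx", "cy" (pixels), "rvec" (rotation vector, rad) and "tvec" (3), from world to camera coordinates, as OpenCV has them. Camera axes: x right, y down, z forward; pixel columns grow to the right and rows downward; lengths in m; the calibration is good to about 2 mm. A picture is of the moment at which its call begins. There is no depth.
- ctrl.hand_in(): hands the job in, once; it reports no verdict.
Trained networks look in the newest picture that a camera, given by its name, has taken for a name from the list of things; names that differ only in an ending like _2 or _b are one class to them, and where a whole thing is asked for, a point or a joint stands for the part that bears it (a point fixed in the world has none). Each returns a list of dicts, best first, with "confidence" (0 to 1); they miss things now and then, are a little off and sometimes report something else, mostly with a low value. They report only what shows in the picture. A call takes as long as a camera call. They do not tell look-alikes from the thing itself.
- ctrl.look_for(camera, query): "bbox" ([left, top, right, bottom] in pixels, round what is visible of it).
- ctrl.trace(camera, query): "region" (384x512 bool, what is visible of it) and "bbox" ([left, top, right, bottom] in pixels, round what is visible of it).
The state is a dict: "time_s": time; "q": joint angles; "dq": joint speeds; "joint_efforts": joint torques, N m; "eef_pos": TCP position; "eef_rot": TCP orientation; "wrist_force": force on the tool from outside, world axes, zero at the start; "torque": the same for the moment, N m; "opening": opening from 0.0 (shut) to 1.0 (fully open).
Only numpy, scipy, OpenCV 4.12 (cv2) and the standard library are available. Lean on these libraries where they do the work, as an engineer would, in place of code of your own. Each camera call takes 0.05 s, during which the arm holds its last target.

## Working session

There is one attempt and no reset: what is moved stays moved. The work goes in short steps, Python scripts to look and compute and a tool call to move; the robot and the scene stay as the last step left them, time stands still between calls to the robot, and variables do not carry over. Pictures are saved under pics/ and viewed, and the job is handed in when it is done.

Besides the shell and the picture viewer there is one more tool, called as name(argument=value, ...) on one line, values as JSON. move_arm: Moves the arm, as the interface text tells. Its arguments: {"type":"object","properties":{"rows":{"type":"string"}},"required":["rows"]}

```bash
ls; mkdir -p pics; python3 - <<'E'
from bench import ctrl
import cv2
o=ctrl.get_obs(); print(o, ctrl.pinch_z)
for n in ["side","top","wrist"]:
    c=ctrl.camera(n); cv2.imwrite(f"pics/{n}0.png",c["color"]); print(n,c["fx"],c["fy"],c["cx"],c["cy"],c["rvec"],c["tvec"])
E
```

```text
pics
{'time_s': 0.0, 'q': array([ 1.09368499e+00,  1.81588334e-01,  1.60800877e+00,  2.15527053e-05,
        1.35382146e+00, -2.06297654e-01]), 'dq': array([-0.00176328,  0.00061672,  0.00015149,  0.00071847,  0.00089832,
       -0.00113476]), 'joint_efforts': array([-1.14156835e-04, -4.44840539e+01, -3.51359510e+01, -9.41455050e-05,
        8.61432636e-03, -2.28115204e-05]), 'eef_pos': array([0.15359516, 0.55365703, 0.30295709]), 'eef_rot': array([ 3.82409813e-04,  7.96090129e-01,  6.05177389e-01, -8.29073801e-04]), 'wrist_force': array([-0.85705707,  0.10457216,  0.04562078]), 'torque': array([ 0.00118905,  0.02271603, -0.02864986]), 'opening': 0.9972242853645316} 0.0539
side 368.4249077959481 368.4249077959481 259.8857908583066 193.01355030946306 [ 2.13096489 -0.61286819  0.33569414] [-0.36932332  0.25319116  0.99573026]
top 398.36078678748055 398.36078678748055 254.5571469315292 191.9606721493565 [ 2.21777275 -2.15232026  0.11747579] [-0.00977903  0.46044036  1.07494302]
wrist 298.79346032872314 298.79346032872314 253.12133330424453 192.6372162357191 [-2.32205981 -1.76453071 -0.23664623] [-0.57452496 -0.03421348  0.37827203]
```

View pics/side0.png

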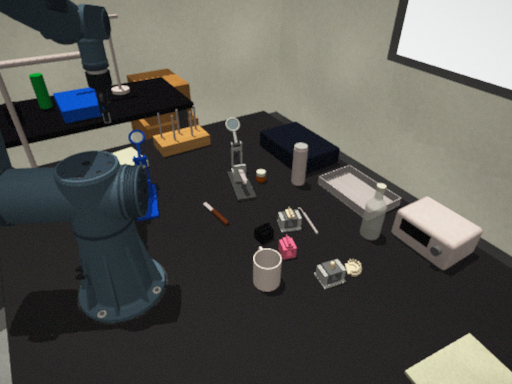

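View pics/top0.png

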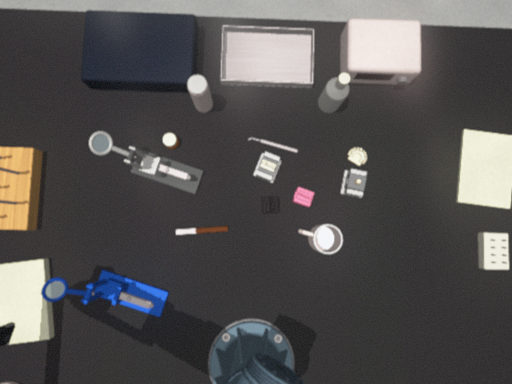

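View pics/wrist0.png

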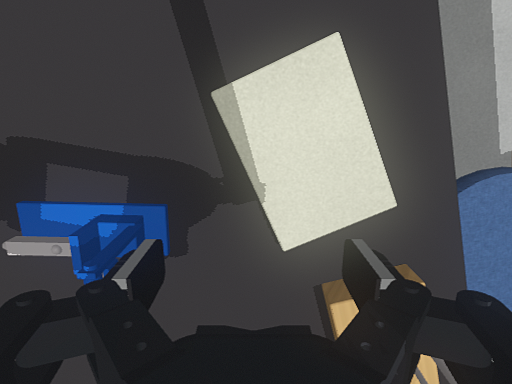

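```bash
cat > h.py <<'E'
from bench import ctrl
import cv2, numpy as np
from scipy.spatial.transform import Rotation as R
def snap(n,fn=None,scale=1,crop=None):
    c=ctrl.camera(n)
    if fn:
        im=c["color"]
        if crop: l,t,r,b=crop; im=im[t:b,l:r]
        cv2.imwrite(fn,cv2.resize(im,None,fx=scale,fy=scale,interpolation=cv2.INTER_CUBIC))
    return c
def K(c): return np.array([[c["fx"],0,c["cx"]],[0,c["fy"],c["cy"]],[0,0,1]])
def unproj(c,uv,z):
    Rm=cv2.Rodrigues(np.array(c["rvec"]))[0]; t=np.array(c["tvec"])
    d=Rm.T@np.linalg.inv(K(c))@np.array([uv[0],uv[1],1.]); o=-Rm.T@t
    return o+d*(z-o[2])/d[2]
def proj(c,P):
    return cv2.projectPoints(np.array(P,float).reshape(-1,3),np.array(c["rvec"]),np.array(c["tvec"]),K(c),None)[0].reshape(-1,2)
def tp():
    o=ctrl.get_obs(); q=o["eef_rot"]; return o["eef_pos"],R.from_quat([q[1],q[2],q[3],q[0]]),o
E
python3 - <<'E'
from h import *
c=snap("top","pics/top1.png",4,(80,110,260,220)); snap("top","pics/top2.png",5,(240,130,390,220))
for q in ["carrier","stand","dock_a","spare","cast","jar","arch","scaler","knife","can","bottle","mug"]:
    for d in ctrl.trace("top",q)[:3]:
        ys,xs=np.nonzero(d["region"]); (cx,cy),wh,a=cv2.minAreaRect(np.c_[xs,ys].astype(np.float32))
        print(q,round(d["confidence"],2),np.round(d["bbox"]),(round(cx,1),round(cy,1)),np.round(wh,1),round(a,1),unproj(c,(cx,cy),0.02).round(3))
E
```

```text
carrier 0.76 [263. 192. 280. 213.] (269.5, 203.5) [17. 15.] 90.0 [ 0.43  -0.038  0.02 ]
carrier 0.6 [292. 189. 311. 206.] (302.8, 196.2) [18.  15.8] 18.4 [ 0.453 -0.129  0.02 ]
carrier 0.59 [258. 155. 277. 176.] (267.4, 165.4) [17.2 15. ] 22.6 [ 0.536 -0.029  0.02 ]
stand 0.68 [ 38. 268. 168. 316.] (104.6, 288.6) [125.7  39. ] 8.1 [0.189 0.397 0.02 ]
stand 0.58 [ 90. 129. 202. 195.] (143.8, 161.8) [118.6  28.7] 21.6 [0.534 0.311 0.02 ]
dock_a 0.72 [252. 148. 280. 182.] (267.3, 165.7) [20.8 26.7] 21.8 [ 0.535 -0.029  0.02 ]
dock_a 0.72 [ 86. 128. 134. 157.] (108.9, 148.8) [45.2 23. ] 36.9 [0.568 0.409 0.02 ]
dock_a 0.49 [340. 168. 363. 197.] (352.8, 181.8) [22.5 27. ] 9.5 [ 0.497 -0.267  0.02 ]
spare 0.59 [344. 177. 366. 187.] (355.0, 181.3) [19.2 15.3] 12.1 [ 0.499 -0.273  0.02 ]
jar 0.7 [164. 133. 181. 151.] (170.0, 140.0) [17.  14.1] 45.0 [0.598 0.242 0.02 ]
arch 0.62 [347. 146. 370. 163.] (357.6, 155.4) [19.1 15.5] 33.7 [ 0.572 -0.28   0.02 ]
scaler 0.44 [258. 141. 281. 146.] (270.5, 142.5) [17.7  2.2] 14.0 [ 0.6   -0.036  0.02 ]
knife 0.76 [180. 219. 227. 234.] (201.5, 229.6) [ 6.5 51.2] 86.2 [0.353 0.145 0.02 ]
knife 0.62 [350. 146. 369. 159.] (357.5, 155.0) [14. 17.] 90.0 [ 0.573 -0.28   0.02 ]
knife 0.32 [ 86. 132. 202. 193.] (143.7, 161.7) [117.9  28.5] 21.3 [0.535 0.312 0.02 ]
can 0.97 [182.  70. 216. 114.] (199.6, 92.7) [38.3 20.2] 71.6 [0.735 0.166 0.02 ]
bottle 0.86 [319.  73. 349. 110.] (334.6, 91.3) [22.8 43.8] 26.6 [ 0.753 -0.214  0.02 ]
mug 0.9 [297. 221. 342. 254.] (321.8, 239.1) [30.6 40.3] 76.0 [ 0.337 -0.183  0.02 ]
```

```bash
echo
```

```text
(no output)
```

View pics/top1.png

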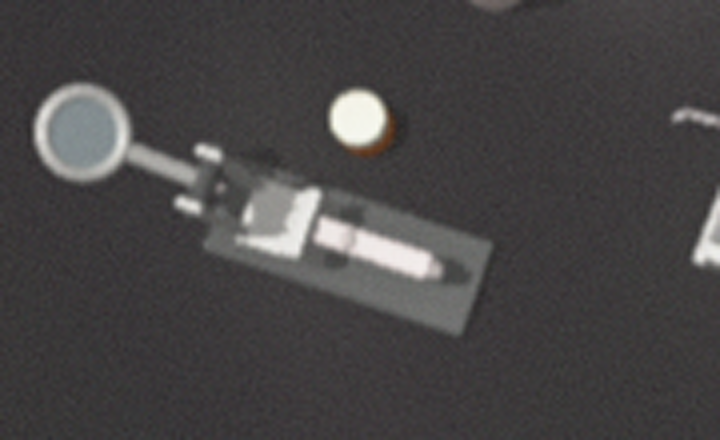

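View pics/top2.png

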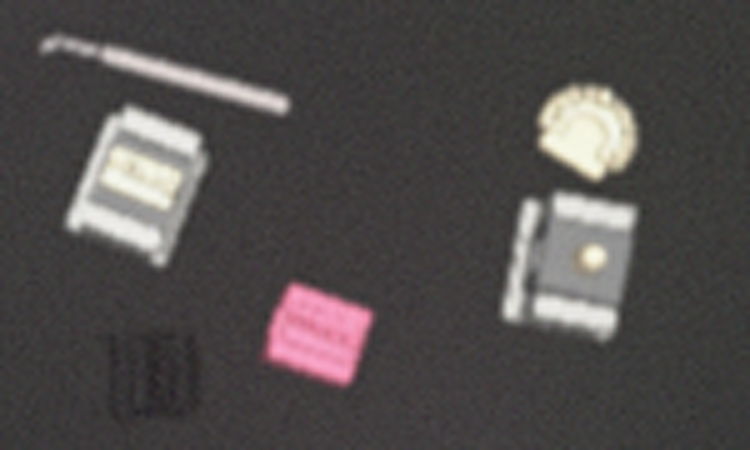

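```bash
cat >> h.py <<'E'
def plan(target,xang):
    """delta in tool axes (cm), rz deg to get tool x at world angle xang(deg); assume shift AFTER turn"""
    p,r,o=tp(); x=r.as_matrix()[:,0]; z=r.as_matrix()[:,2]
    cur=np.degrees(np.arctan2(x[1],x[0])); d=(xang-cur+90)%180-90
    a=np.radians(xang if abs(((cur+d-xang)+180)%360-180)<1 else xang+180)
    X=np.array([np.cos(a),np.sin(a),0]);Z=np.array([0,0,-1]);Y=np.cross(Z,X)
    D=np.array(target)-p
    print("t",o["time_s"],"pos",p.round(4),"cur ang",cur.round(2),"turn rz",(-d).round(2),"z",z.round(4),"| after-turn shift cm",(100*np.array([D@X,D@Y,D@Z])).round(2),"before-turn",(100*r.inv().apply(D)).round(2), "open",round(o["opening"],3),"F",o["wrist_force"].round(2))
    print("rotvec correction (deg) to that pose",np.degrees((r.inv()*R.from_matrix(np.c_[X,Y,Z])).as_rotvec()).round(2))
E
python3 - <<'E'
from h import *
c=snap("wrist"); Rm=cv2.Rodrigues(np.array(c["rvec"]))[0]; C=-Rm.T@c["tvec"]
p,r,o=tp(); print("cam in tool",r.inv().apply(C-p), "axes",(r.inv().as_matrix()@Rm.T).round(3))
c=snap("top")
def w(u,v,z): 
    q=unproj(c,(u,v),z); print(q.round(4)); return q
print("stand foot corners"); a=w(203,170.5,.012); b=w(195.5,193.8,.012); d=w(131,171.8,.012)
for y,x in ((a,b),(b,d)): e=y-x; print(np.linalg.norm(e),np.degrees(np.arctan2(e[1],e[0])))
plan([0.47,-0.03,0.35],70)
E
```

```text
cam in tool [ 0.00064032 -0.06722275 -0.06940547] axes [[ 1.    -0.001 -0.001]
 [ 0.001  0.964  0.267]
 [ 0.001 -0.267  0.964]]
stand foot corners
[0.5166 0.1487 0.012 ]
[0.4511 0.1667 0.012 ]
[0.5067 0.3471 0.012 ]
0.06793772127117406 -15.386807131882042
0.18870411092972397 -107.11385243501718
t 0.95 pos [0.1538 0.5541 0.3039] cur ang 74.48 turn rz 4.48 z [-0. -0. -1.] | after-turn shift cm [-44.07  49.69  -4.61] before-turn [-47.82  46.09  -4.61] open 1.002 F [-0.33  0.49 -0.45]
rotvec correction (deg) to that pose [0.   0.   4.48]
```

move_arm(rows="0 0 -2.6 0 0 0 1;-2.5 4 0 0 0 0 1;-2.5 4 0 0 0 0 1;-2.5 4 0 0 0 0 1;-2.5 4 0 0 0 0 1;-2.5 4 0 0 0 0 1;-2.5 4 0 0 0 0 1;-2.5 4 0 0 0 0 1;-2.5 4 0 0 0 0 1;-2.5 4 0 0 0 0 1;-2.5 4 0 0 0 0 1;0 0 0 0 0 0 1;0 0 0 0 0 0 1")

```text
time_s: 2.25
eef_pos: [0.4728, 0.2054, 0.3297]
eef_rot: [-0.0, 0.797, 0.604, -0.0]
wrist_force: [0.8, 0.1, 0.5]
opening: 1.003
```

```bash
python3 - <<'E'
from h import *
import pickle
c=snap("wrist","pics/w1.png",1.5); pickle.dump(c,open("w1.pkl","wb"))
plan([0.47,-0.03,0.23],73)
E
```

```text
t 2.3 pos [0.4721 0.2063 0.3297] cur ang 74.44 turn rz 1.44 z [-8.e-04  4.e-04 -1.e+00] | after-turn shift cm [-22.65   6.71   9.97] before-turn [-22.82   6.15   9.96] open 1.0 F [0.29 0.47 0.01]
rotvec correction (deg) to that pose [-0.05 -0.01  1.44]
```

View pics/w1.png

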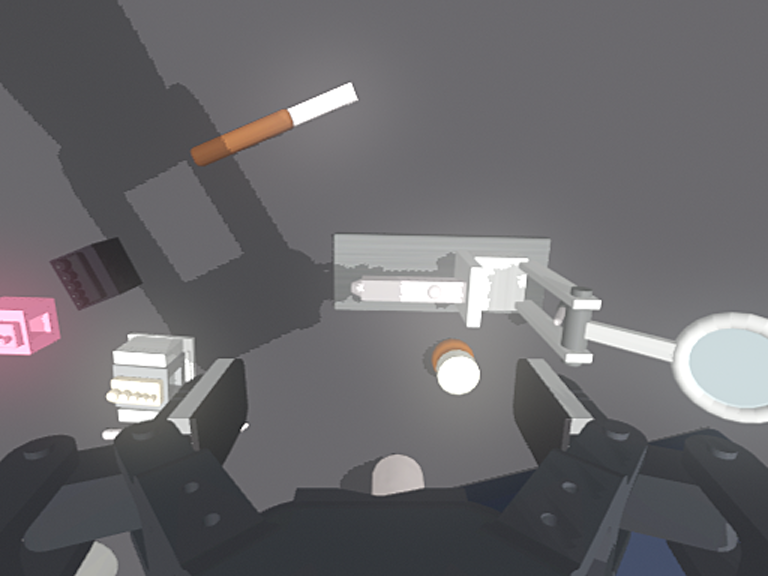

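```bash
python3 - <<'E'
from h import *
import pickle
c=pickle.load(open("w1.pkl","rb")); cv2.imwrite("pics/w1c.png",cv2.resize(c["color"][145:245,215:375],None,fx=5,fy=5,interpolation=cv2.INTER_CUBIC))
E
```

```text
(no output)
```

View pics/w1c.png

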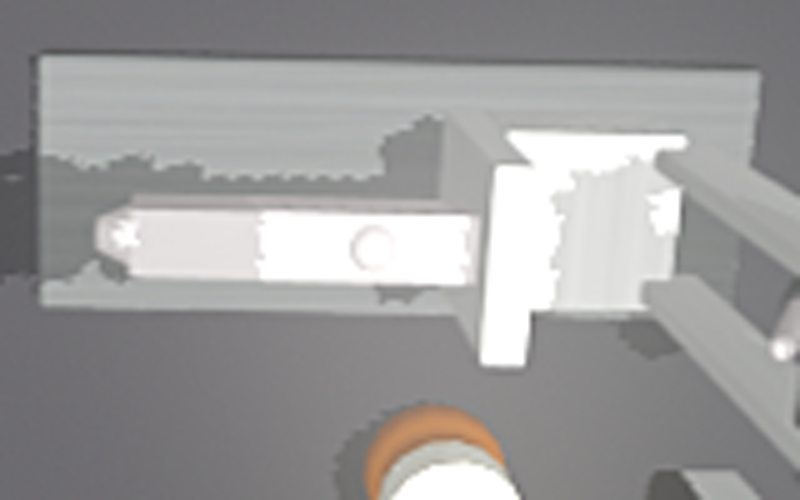

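```bash
cat > fit.py <<'E'
from h import *
from scipy.optimize import least_squares
def fit(c,pts,x0,off,s):
    P=np.array([p[:3] for p in pts])/1000.; U=(np.array([p[3:] for p in pts])+.5)/s-.5+np.array(off)
    def W(v):
        return np.c_[R.from_euler('z',v[2]).apply(P)+np.r_[v[:2],0]]
    f=lambda v:(proj(c,W(v))-U).ravel()
    r=least_squares(f,x0,loss='soft_l1'); print("x,y,yaw",r.x.round(4),"deg",np.degrees(r.x[2]).round(2)); print(f(r.x).reshape(-1,2).round(2).tolist()); return r.x
E
python3 - <<'E'
from fit import *
import pickle
c=pickle.load(open("w1.pkl","rb"))
pts=[(-35,-83,12,40,55),(-35,107,12,758,70),(35,-83,12,40,306),(-23,24,82,494,165),(23,24,82,481,364),(23,34,82,526,366),(-8,-56,68,133,208),(8,-56,68,130,277),(-8,24,68,477,214),(8,24,68,470,285),(0,0,70.5,374,248)]
v=fit(c,pts,[.507,.237,-.28],(215,145),5)
E
```

```text
x,y,yaw [ 0.5089  0.2386 -0.296 ] deg -16.96
[[-0.87, -0.45], [1.44, -0.27], [-0.55, 0.61], [0.4, 0.05], [-0.09, 0.14], [-0.23, -0.08], [-0.68, 0.11], [-0.23, -0.29], [0.42, 0.4], [0.82, -0.44], [-0.05, 0.47]]
```

move_arm(rows="-4.5 1.2 0 0 0 1.5 1;-4.5 1.2 0 0 0 0 1;-4.5 1.2 2 0 0 0 1;-4.5 1.2 2 0 0 0 1;-4.7 1.2 2 0 0 0 1;0 0 2 0 0 0 1;0 0 2 0 0 0 1;0 0 0 0 0 0 1")

```text
time_s: 3.1
eef_pos: [0.4627, -0.0233, 0.2289]
eef_rot: [-0.002, 0.804, 0.595, -0.001]
wrist_force: [-0.4, 0.1, 0.1]
opening: 0.998
```

```bash
python3 - <<'E'
from h import *
import pickle
c=snap("wrist","pics/w2.png",1.5); pickle.dump(c,open("w2.pkl","wb"))
plan([0.47,-0.03,0.23],73)
E
```

```text
t 3.15 pos [ 0.4636 -0.0234  0.2305] cur ang 73.09 turn rz 0.09 z [-0.0028  0.0012 -1.    ] | after-turn shift cm [-0.44  0.8   0.05] before-turn [-0.44  0.8   0.05] open 0.998 F [ 0.01 -0.02 -0.69]
rotvec correction (deg) to that pose [-0.17 -0.02  0.09]
```

View pics/w2.png

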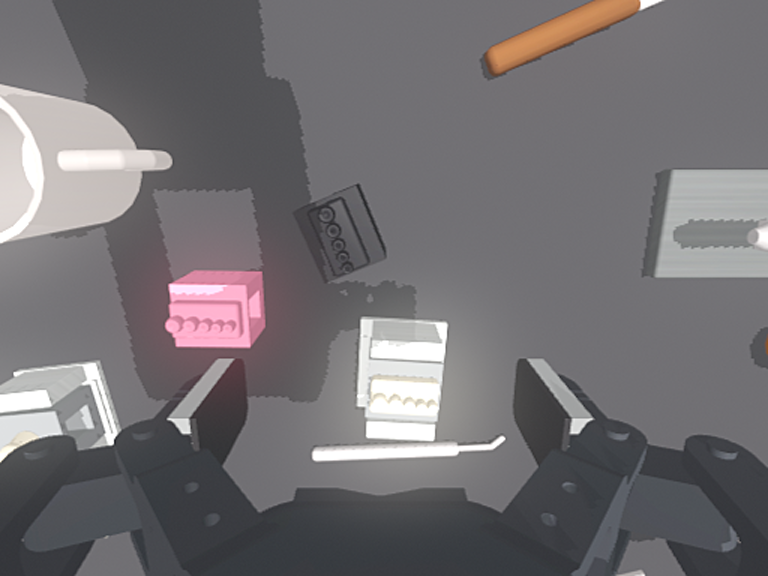

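```bash
python3 - <<'E'
from h import *
import pickle
c=pickle.load(open("w2.pkl","rb")); cv2.imwrite("pics/w2c.png",cv2.resize(c["color"][205:300,220:315],None,fx=6,fy=6,interpolation=cv2.INTER_CUBIC))
E
```

```text
(no output)
```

View pics/w2c.png

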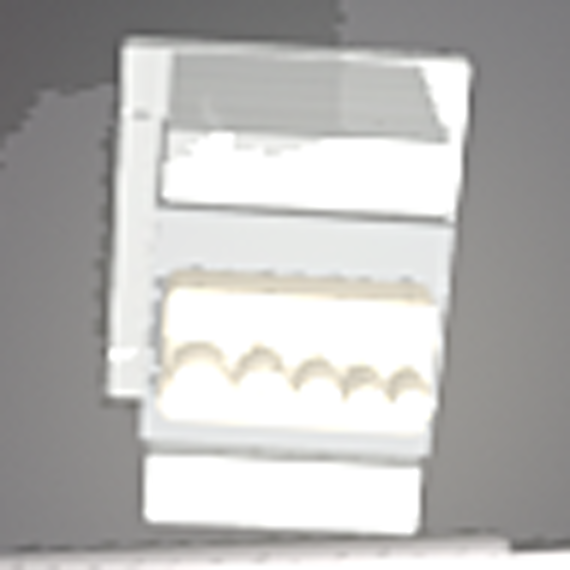

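```bash
python3 - <<'E'
from fit import *
import pickle
c=pickle.load(open("w2.pkl","rb"))
pts=[(-34,-30,9,123,40),(-34,30,9,470,58),(-34,-23,44,168,130),(-34,23,44,452,140),(-22,-23,44,163,202),(-22,23,44,455,216),(22,-23,44,146,455),(22,23,44,420,465),(34,-23,44,143,520),(34,23,44,417,532)]
v=fit(c,pts,[.535,-.029,-.3],(220,205),6)
W=lambda P:R.from_euler('z',v[2]).apply(np.array(P)/1000.)+np.r_[v[:2],0]
print("ray check, px of carrier corners",[((p-np.array([220,205])+.5)*6).round(0).tolist() for p in proj(c,W([(20,-23,44),(20,23,44),(-20,23,44),(34,-30,9)]))])
a=90+np.degrees(v[2]); 
plan([v[0],v[1],.084+.10],a)
E
```

```text
x,y,yaw [ 0.5324 -0.0287 -0.3489] deg -19.99
[[-0.06, 1.39], [0.55, 1.29], [-1.51, -0.7], [1.52, 0.11], [-1.28, -0.51], [-0.15, -0.43], [-0.54, -0.27], [1.6, 0.3], [-0.59, -0.12], [1.04, 0.07]]
ray check, px of carrier corners [[144.0, 443.0], [431.0, 456.0], [453.0, 226.0], [108.0, 406.0]]
t 3.15 pos [ 0.4636 -0.0234  0.2305] cur ang 73.09 turn rz 3.08 z [-0.0028  0.0012 -1.    ] | after-turn shift cm [1.86 6.64 4.65] before-turn [1.5  6.75 4.63] open 0.998 F [ 0.01 -0.02 -0.69]
rotvec correction (deg) to that pose [-0.17 -0.01  3.08]
```

move_arm(rows="0.9 3.3 0 0 0 3.1 1;0.95 3.35 0 0 0 0 1;0 0 3 -0.1 0 0 1;0 0 3 -0.1 0 0 1;0 0 1 0 0 0 1;0 0 0 0 0 0 1")

```text
time_s: 3.75
eef_pos: [0.5331, -0.0274, 0.1609]
eef_rot: [0.001, 0.819, 0.573, 0.0]
wrist_force: [-0.1, -0.6, 1.0]
opening: 0.999
```

```bash
python3 - <<'E'
from h import *
c=snap("wrist","pics/w3.png",1.5)
plan([.5324,-.0287,0.083],70.0)
E
```

```text
t 3.8 pos [ 0.5339 -0.0279  0.1622] cur ang 69.96 turn rz -0.04 z [ 0.0035 -0.0013 -1.    ] | after-turn shift cm [-0.13 -0.12  7.92] before-turn [-0.13 -0.15  7.92] open 1.001 F [ 0.85 -0.01 -0.58]
rotvec correction (deg) to that pose [ 0.21 -0.   -0.04]
```

View pics/w3.png

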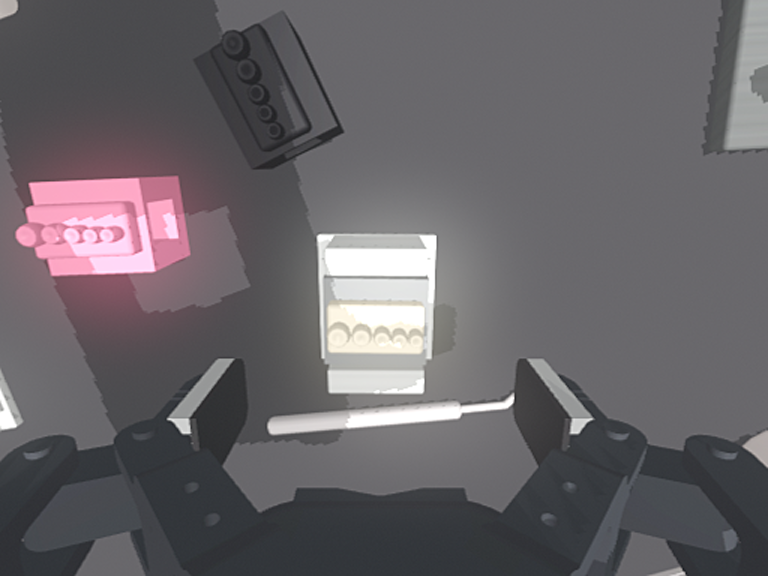

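move_arm(rows="-0.1 -0.1 2.5 0.1 0 0 1;0 0 2.5 0 0 0 1;0 0 2 0 0 0 1;0 0 0.9 0 0 0 1;0 0 0 0 0 0 1")

```text
time_s: 4.3
eef_pos: [0.5328, -0.0292, 0.0828]
eef_rot: [0.001, 0.82, 0.573, 0.001]
wrist_force: [-0.1, 0.5, 0.0]
opening: 0.999
```

```bash
python3 - <<'E'
from h import *
c=snap("wrist","pics/w4.png",1.5); snap("side","pics/s4.png",4,(230,170,380,290))
plan([.5324,-.0287,0.083],70.0)
E
```

```text
t 4.4 pos [ 0.5337 -0.0295  0.0839] cur ang 69.9 turn rz -0.1 z [ 0.0039 -0.0012 -1.    ] | after-turn shift cm [ 0.03 -0.14  0.09] before-turn [ 0.03 -0.14  0.09] open 1.004 F [ 1.14 -0.28  0.02]
rotvec correction (deg) to that pose [ 0.23 -0.01 -0.1 ]
```

View pics/w4.png

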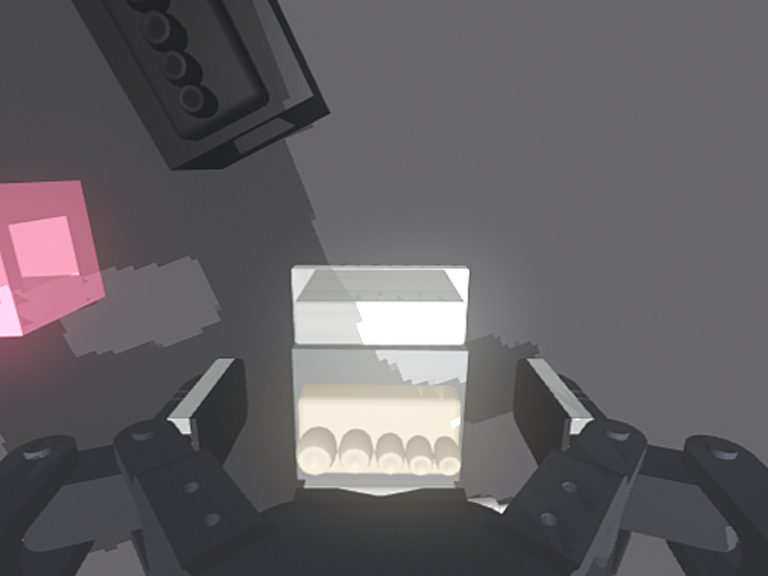

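View pics/s4.png

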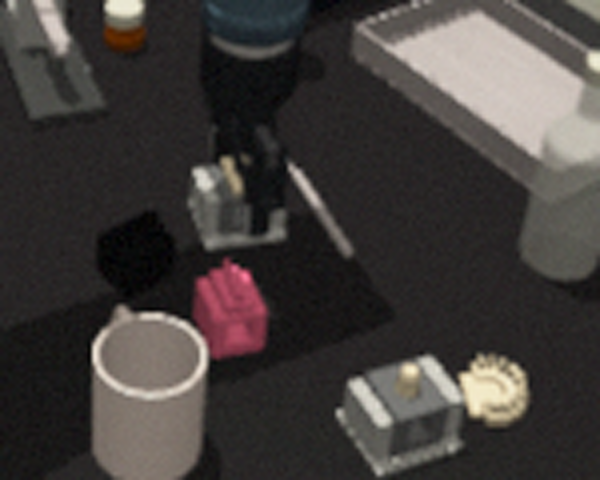

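move_arm(rows="0 -0.1 0 0 0 0 0.7;0 0 0 0 0 0 0.5;0 0 0 0 0 0 0.3;0 0 0 0 0 0 0.3;0 0 0 0 0 0 0.3;0 0 0 0 0 0 0.3")

```text
time_s: 5.0
eef_pos: [0.5323, -0.0291, 0.0834]
eef_rot: [0.001, 0.82, 0.573, 0.001]
wrist_force: [-1.5, 0.1, 6.6]
opening: 0.529
```

```bash
python3 - <<'E'
from h import *
c=snap("wrist","pics/w5.png",1.5)
plan([.5324,-.0287,0.083],70.0)
E
```

```text
t 5.05 pos [ 0.5323 -0.0291  0.0834] cur ang 69.88 turn rz -0.12 z [ 0.0031 -0.001  -1.    ] | after-turn shift cm [0.04 0.   0.04] before-turn [0.04 0.   0.04] open 0.528 F [-1.48 -0.18  5.77]
rotvec correction (deg) to that pose [ 0.18 -0.01 -0.12]
```

View pics/w5.png

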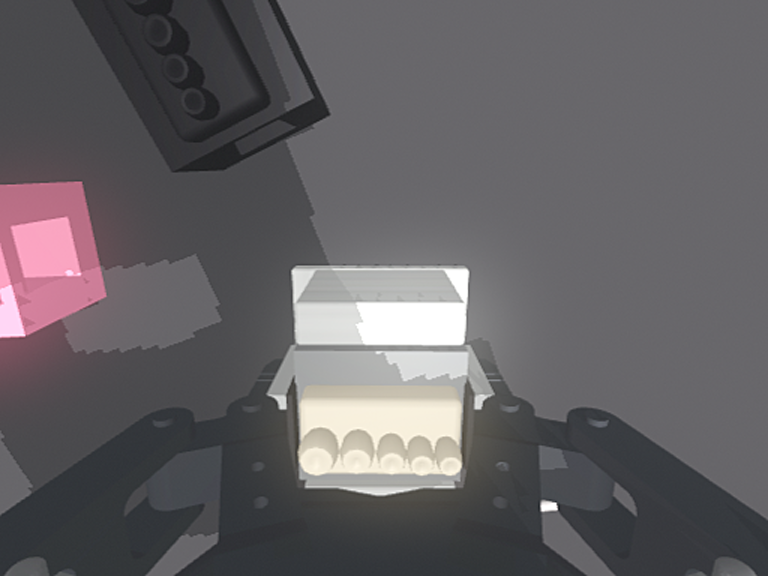

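move_arm(rows="0 0 -0.5 0 0 0 0.3;0 0 -1.5 0 0 0 0.3;0 0 -2 0 0 0 0.3;0 0 -2 0 0 0 0.3;0 0 -2 0 0 0 0.3;0 0 0 0 0 0 0.3")

```text
time_s: 5.65
eef_pos: [0.5332, -0.0293, 0.166]
eef_rot: [0.003, 0.82, 0.573, 0.002]
wrist_force: [0.4, -0.0, -1.7]
opening: 0.528
```

```bash
python3 - <<'E'
from h import *
c=snap("wrist","pics/w6.png",1.5); snap("side","pics/s6.png",4,(230,150,380,270))
v=[.5089,.2386,-.296]
for P in [(0,-135,0),(-20,-140,0),(0,-150,0)]:
  w=R.from_euler('z',v[2]).apply(np.array(P)/1000.)+np.r_[v[:2],0]; print(P,w.round(3),np.linalg.norm(w[:2]-[.5324,-.0287]))
  plan(w+[0,0,.083],73.04)
E
```

```text
(0, -135, 0) [0.47  0.109 0.   ] 0.15180581158407824
t 5.75 pos [ 0.5315 -0.0289  0.1629] cur ang 69.89 turn rz -3.15 z [ 2.6e-03 -8.0e-04 -1.0e+00] | after-turn shift cm [11.42 -9.96  7.99] before-turn [ 10.86 -10.6    7.96] open 0.529 F [ 0.78  0.59 -2.27]
rotvec correction (deg) to that pose [ 0.16 -0.   -3.15]
(-20, -140, 0) [0.449 0.111 0.   ] 0.1623260260349962
t 5.75 pos [ 0.5315 -0.0289  0.1629] cur ang 69.89 turn rz -3.15 z [ 2.6e-03 -8.0e-04 -1.0e+00] | after-turn shift cm [ 10.92 -11.96   7.99] before-turn [ 10.25 -12.57   7.95] open 0.529 F [ 0.78  0.59 -2.27]
rotvec correction (deg) to that pose [ 0.16 -0.   -3.15]
(0, -150, 0) [0.465 0.095 0.   ] 0.14090915288740183
t 5.75 pos [ 0.5315 -0.0289  0.1629] cur ang 69.89 turn rz -3.15 z [ 2.6e-03 -8.0e-04 -1.0e+00] | after-turn shift cm [ 9.92 -9.96  7.99] before-turn [  9.36 -10.52   7.96] open 0.529 F [ 0.78  0.59 -2.27]
rotvec correction (deg) to that pose [ 0.16 -0.   -3.15]
```

View pics/w6.png

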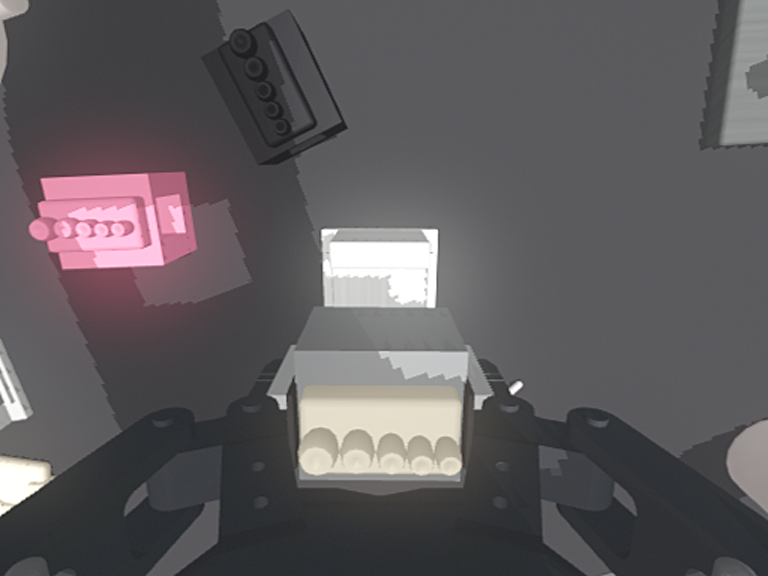

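View pics/s6.png

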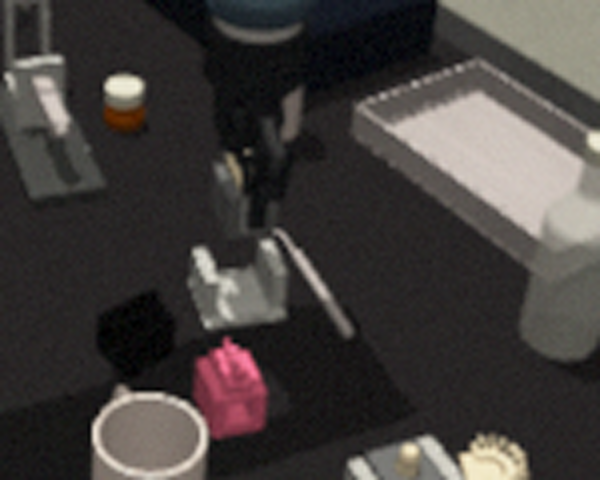

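move_arm(rows="0 0 -0.5 0.1 0 -3.1 0.3;2.3 -2.5 0 0 0 0 0.3;2.4 -2.5 0 0 0 0 0.3;2.4 -2.5 0 0 0 0 0.3;2.3 -2.5 0 0 0 0 0.3;0 0 2.5 0 0 0 0.3;0 0 2.5 0 0 0 0.3;0 0 2 0 0 0 0.3;0 0 0.5 0 0 0 0.3;0 0 0 0 0 0 0.3;0 0 0 0 0 0 0.3")

```text
time_s: 6.85
eef_pos: [0.4636, 0.0902, 0.0927]
eef_rot: [0.0, 0.804, 0.595, 0.0]
wrist_force: [-0.4, -0.1, -1.1]
opening: 0.525
```

```bash
python3 - <<'E'
from h import *
c=snap("wrist","pics/w7.png",1.5)
v=[.5089,.2386,-.296]
w=R.from_euler('z',v[2]).apply(np.array((0,-155,0))/1000.)+np.r_[v[:2],0]
plan(w+[0,0,.078],73.04)
E
```

```text
t 6.9 pos [0.464  0.0902 0.0931] cur ang 72.98 turn rz -0.06 z [ 1.2e-03 -1.0e-04 -1.0e+00] | after-turn shift cm [ 0.01 -0.03  1.51] before-turn [ 0.01 -0.04  1.51] open 0.526 F [-0.    0.61 -0.05]
rotvec correction (deg) to that pose [ 0.07 -0.01 -0.06]
```

View pics/w7.png

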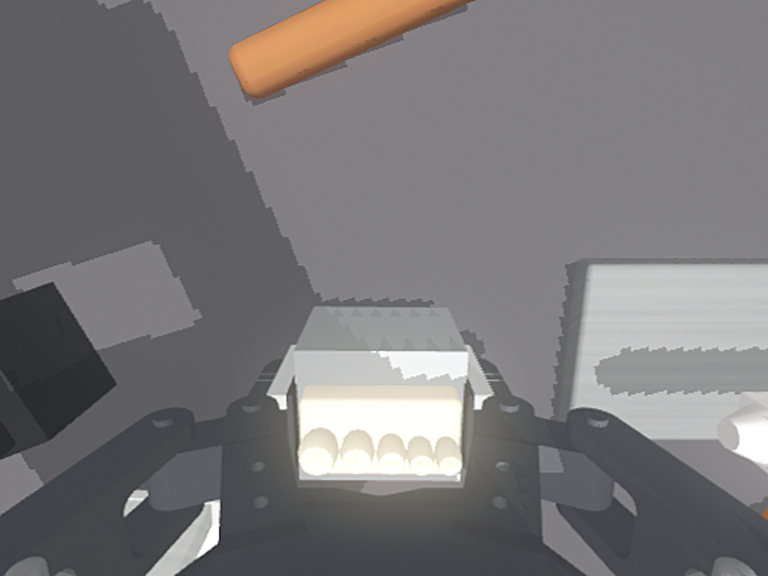

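move_arm(rows="0 0 0.8 0 0 0 0.3;0 0 0.5 0 0 0 0.3;0 0 0.1 0 0 0 0.3;0 0 0.1 0 0 0 0.3;0 0 0 0 0 0 0.3")

```text
time_s: 7.4
eef_pos: [0.4634, 0.0902, 0.0775]
eef_rot: [0.0, 0.804, 0.595, -0.0]
wrist_force: [-0.2, 0.8, -2.1]
opening: 0.531
```

move_arm(rows="0 0 0.1 0 0 0 0.3;0 0 0 0 0 0 0.3")

```text
time_s: 7.6
eef_pos: [0.4635, 0.0903, 0.0774]
eef_rot: [0.0, 0.804, 0.595, -0.0]
wrist_force: [-6.9, 0.2, 12.2]
opening: 0.528
```

move_arm(rows="0 0 -0.05 0 0 0 0.6;0 0 0 0 0 0 0.8;0 0 0 0 0 0 1;0 0 0 0 0 0 1;0 0 0 0 0 0 1")

```text
time_s: 8.1
eef_pos: [0.4633, 0.0903, 0.0768]
eef_rot: [-0.0, 0.804, 0.595, -0.0]
wrist_force: [0.3, -1.0, -0.1]
opening: 1.002
```

```bash
python3 - <<'E'
from h import *
c=snap("wrist","pics/w8.png",1.5)
plan([.4636,.0903,.160],73.04)
E
```

```text
t 8.15 pos [0.4633 0.0903 0.0768] cur ang 72.98 turn rz -0.06 z [-1.e-04 -0.e+00 -1.e+00] | after-turn shift cm [ 0.01  0.03 -8.32] before-turn [ 0.01  0.02 -8.32] open 0.999 F [ 0.57  0.57 -0.42]
rotvec correction (deg) to that pose [-0.01  0.   -0.06]
```

View pics/w8.png

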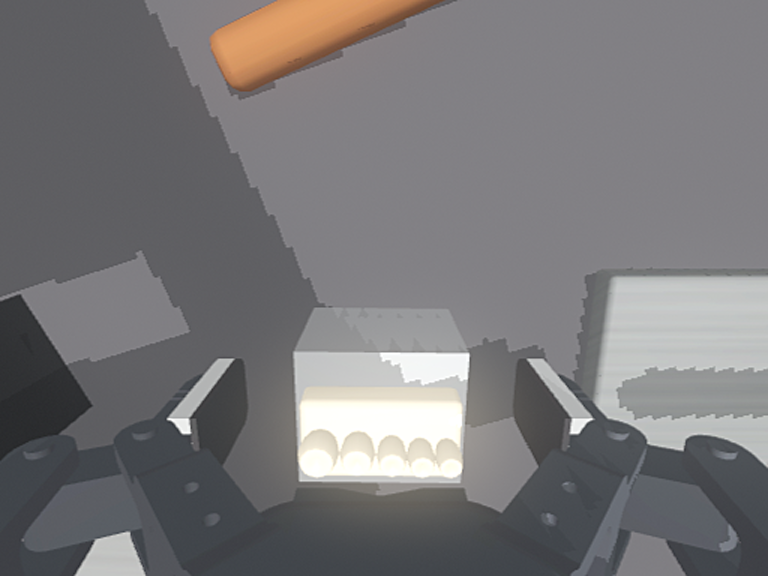

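move_arm(rows="0 0 -3 0 0 0 1;0 0 -5 0 0 0 1;0 0 0 0 0 -8 1;0 0 0 0 0 -8.2 1;0 0 0 0 0 -8.2 1;0 0 0 0 0 -8.2 1;0 0 0 0 0 -8.2 1;0 0 0 0 0 -8.2 1;0 0 0 0 0 -8.2 1;0 0 0 0 0 -8.2 1;0 0 0 0 0 -8.2 1;0 0 0 0 0 -8.2 1;0 0 0 0 0 -8.2 1;0 0 0 0 0 0 1")

```text
time_s: 9.55
eef_pos: [0.4633, 0.0902, 0.1568]
eef_rot: [-0.0, 0.147, 0.989, -0.0]
wrist_force: [0.0, -0.1, -0.1]
opening: 1.001
```

```bash
python3 - <<'E'
from h import *
import pickle
c=snap("wrist","pics/w9.png",1.5); pickle.dump(c,open("w9.pkl","wb"))
plan([.4636,.0903,.160],163.0)
cv2.imwrite("pics/w9c.png",cv2.resize(c["color"][200:325,190:320],None,fx=5,fy=5,interpolation=cv2.INTER_CUBIC))
E
```

```text
t 9.6 pos [0.4633 0.0903 0.1568] cur ang 162.81 turn rz -0.19 z [-2.e-04 -0.e+00 -1.e+00] | after-turn shift cm [-0.03  0.01 -0.32] before-turn [-0.03  0.01 -0.32] open 1.0 F [-0.11 -0.67 -0.64]
rotvec correction (deg) to that pose [-0.   -0.01 -0.19]
```

View pics/w9.png

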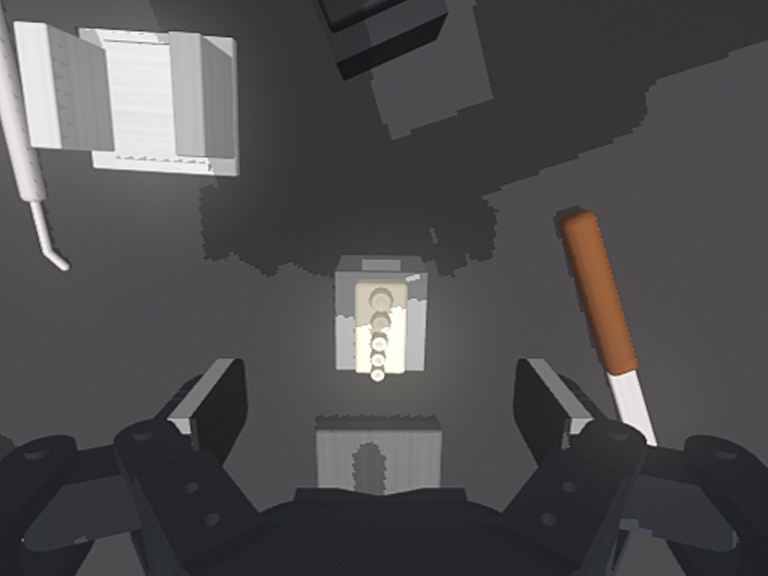

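View pics/w9c.png

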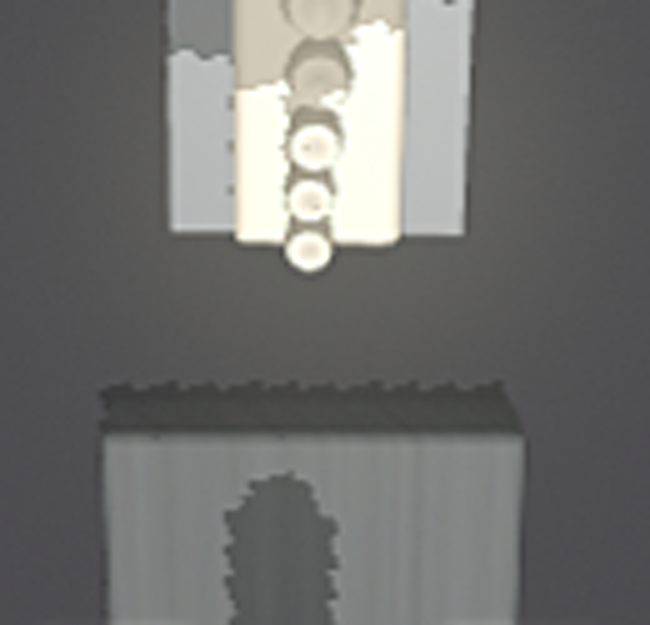

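```bash
python3 - <<'E'
from fit import *
import pickle
c=pickle.load(open("w9.pkl","rb"))
v=fit(c,[(20,23,38,170,232),(-20,23,38,465,234),(20,-23,38,170,-93),(-20,-23,38,473,-93)],[.4636,.0903,-.296],(190,200),5)
s=fit(c,[(35,-83,12,103,435),(-35,-83,12,523,435),(35,-83,0,100,398),(-35,-83,0,500,390)],[.5089,.2386,-.296],(190,200),5)
Rm=R.from_euler('z',-.296)
print("carrier in stand",Rm.inv().apply(np.r_[v[:2],0]-np.r_[.5089,.2386,0]), "using s",Rm.inv().apply(np.r_[v[:2]-s[:2],0]))
E
```

```text
x,y,yaw [ 0.4633  0.0906 -0.3037] deg -17.4
[[0.52, 0.02], [-0.28, 0.02], [-0.8, -0.23], [0.49, 0.21]]
x,y,yaw [ 0.5095  0.2378 -0.2855] deg -16.36
[[-2.3, 0.32], [-0.3, -0.48], [0.36, -0.29], [2.45, 0.53]]
carrier in stand [-0.0004473  -0.15485735  0.        ] using s [-0.00123508 -0.15421145  0.        ]
```

move_arm(rows="0 0 2.5 0 0 -0.2 1;0 0 2.5 0 0 0 1;0 0 2 0 0 0 1;0 0 0.9 0 0 0 1;0 0 0 0 0 0 1;0 0 0 0 0 0 0.7;0 0 0 0 0 0 0.4;0 0 0 0 0 0 0.2;0 0 0 0 0 0 0.2;0 0 0 0 0 0 0.2;0 0 0 0 0 0 0.2")

```text
time_s: 10.7
eef_pos: [0.4643, 0.0902, 0.079]
eef_rot: [0.001, 0.146, 0.989, 0.0]
wrist_force: [0.2, 0.4, 5.4]
opening: 0.458
```

```bash
python3 - <<'E'
from h import *
c=snap("wrist","pics/w10.png",1.5)
plan([.4636,.0903,.078],163.0)
E
```

```text
t 10.75 pos [0.4642 0.0902 0.0789] cur ang 163.17 turn rz 0.17 z [ 2.e-03 -2.e-04 -1.e+00] | after-turn shift cm [ 0.06 -0.01  0.09] before-turn [ 0.06 -0.01  0.09] open 0.46 F [-0.79  0.5   6.59]
rotvec correction (deg) to that pose [0.03 0.11 0.17]
```

View pics/w10.png

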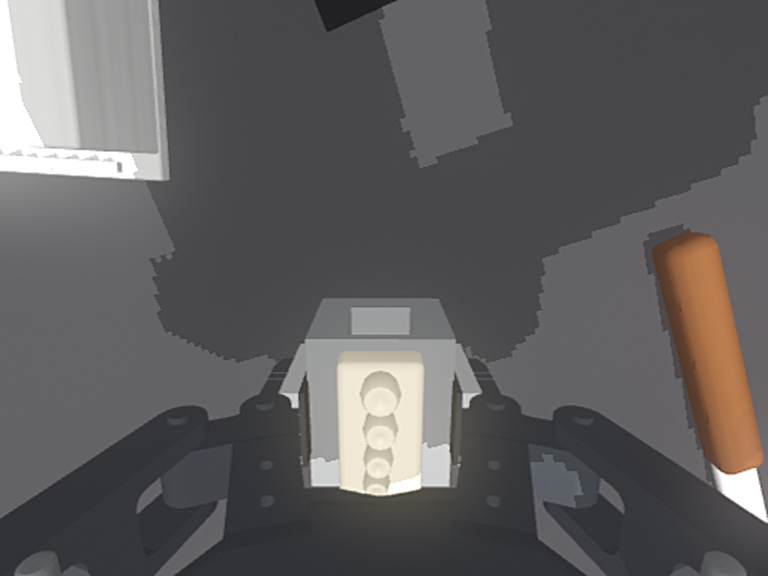

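move_arm(rows="0 0 -1 0 0.1 0.2 0.2;0 0 -1.5 0 0 0 0.2;0 0 -1.5 0 0 0 0.2;0 0 0 0 0 0 0.2;0 0 0 0 0 0 0.2")

```text
time_s: 11.25
eef_pos: [0.4635, 0.0903, 0.1181]
eef_rot: [-0.0, 0.148, 0.989, 0.0]
wrist_force: [-0.3, -0.4, -1.7]
opening: 0.46
```

```bash
python3 - <<'E'
from h import *
v=[.5089,.2386,-.296]
w=R.from_euler('z',v[2]).apply(np.array((0,-95,119))/1000.)+np.r_[v[:2],0]
plan(w,163.04)
snap("side","pics/s11.png",5,(200,130,340,230))
E
```

```text
t 11.25 pos [0.4635 0.0903 0.1181] cur ang 162.98 turn rz -0.06 z [-8.e-04  4.e-04 -1.e+00] | after-turn shift cm [-0.02  6.01 -0.09] before-turn [-0.01  6.01 -0.08] open 0.46 F [-0.26 -0.35 -1.75]
rotvec correction (deg) to that pose [ 0.01 -0.05 -0.06]
```

View pics/s11.png

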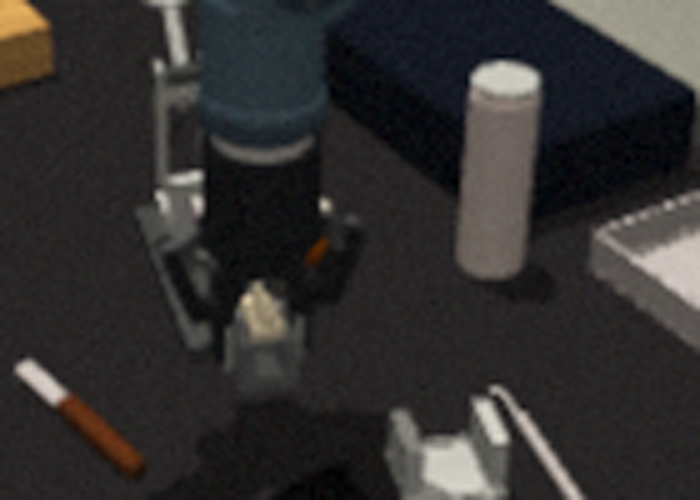

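move_arm(rows="0 2 -0.1 0 0 0 0.2;0 2 0 0 0 0 0.2;0 1.5 0 0 0 0 0.2;0 0.5 0 0 0 0 0.2;0 0 0 0 0 0 0.2")

```text
time_s: 11.8
eef_pos: [0.4806, 0.148, 0.1183]
eef_rot: [-0.001, 0.147, 0.989, -0.0]
wrist_force: [-0.9, 0.6, -2.3]
opening: 0.459
```

```bash
python3 - <<'E'
from h import *
v=[.5089,.2386,-.296]
w=R.from_euler('z',v[2]).apply(np.array((0,-95,119))/1000.)+np.r_[v[:2],0]
plan(w,163.04)
snap("wrist","pics/w12.png",1.5)
c=snap("top","pics/t12.png",6,(120,130,230,220))
E
```

```text
t 11.8 pos [0.4806 0.148  0.1183] cur ang 163.06 turn rz 0.02 z [-2.7e-03  2.0e-04 -1.0e+00] | after-turn shift cm [-0.06 -0.01 -0.07] before-turn [-0.06 -0.01 -0.07] open 0.459 F [-0.85  0.64 -2.29]
rotvec correction (deg) to that pose [-0.03 -0.15  0.02]
```

View pics/w12.png

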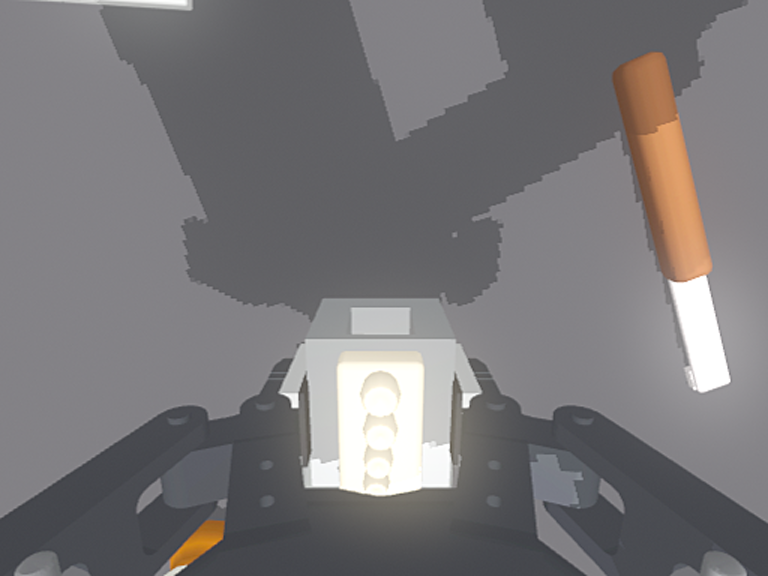

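View pics/t12.png

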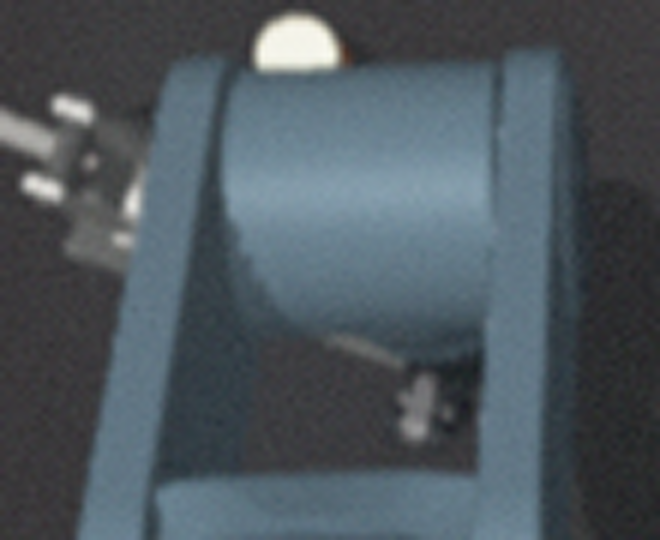

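move_arm(rows="-0.05 0.4 -0.05 0 0 0 0.2;0 0.5 0 0 0 0 0.2;0 0.5 0 0 0 0 0.2;0 0.3 0 0 0 0 0.2")

```text
time_s: 12.3
eef_pos: [0.4867, 0.1641, 0.1195]
eef_rot: [-0.001, 0.148, 0.989, 0.0]
wrist_force: [-1.0, -0.0, -1.1]
opening: 0.461
```

```bash
cat > st.py <<'E'
from h import *
v=[.5089,.2386,-.296]
p,r,o=tp(); Rs=R.from_euler('z',v[2])
print("t",o["time_s"],"tcp in stand mm",(1000*Rs.inv().apply(p-np.r_[v[:2],0])).round(1),"F stand",Rs.inv().apply(o["wrist_force"]).round(1),"torque",Rs.inv().apply(o["torque"]).round(2),"rot",np.degrees((Rs.inv()*r).as_euler('xyz')).round(2),o["opening"].round(3))
E
python3 st.py
```

```text
Traceback (most recent call last):
  File "st.py", line 4, in <module>
    print("t",o["time_s"],"tcp in stand mm",(1000*Rs.inv().apply(p-np.r_[v[:2],0])).round(1),"F stand",Rs.inv().apply(o["wrist_force"]).round(1),"torque",Rs.inv().apply(o["torque"]).round(2),"rot",np.degrees((Rs.inv()*r).as_euler('xyz')).round(2),o["opening"].round(3))
                                                                                                                                                                                                                                                       ^^^^^^^^^^^^^^^^^^
AttributeError: 'float' object has no attribute 'round'
```

move_arm(rows="0 0.5 0 0 0 0 0.2;0 0.5 0 0 0 0 0.2;0 0.5 0 0 0 0 0.2;0 0 0 0 0 0 0.2")

```text
time_s: 12.7
eef_pos: [0.491, 0.1787, 0.1194]
eef_rot: [-0.001, 0.148, 0.989, 0.0]
wrist_force: [0.5, -0.7, -2.5]
opening: 0.459
```

```bash
sed -i 's/,o\["opening"\].round(3))/,o["opening"])/' st.py; python3 st.py
```

```text
t 12.7 tcp in stand mm [  0.4 -62.5 119.4] F stand [ 0.7 -0.6 -2.5] torque [-0.01  0.01  0.01] rot [ 1.7999e+02 -9.0000e-02  1.7998e+02] 0.45877497072560164
```

move_arm(rows="0.04 1 0 0 0 0 0.2;0 1 0 0 0 0 0.2;0 0.7 0 0 0 0 0.2;0 0.5 0 0 0 0 0.2;0 0.5 0 0 0 0 0.2;0 0 0 0 0 0 0.2")

```text
time_s: 13.3
eef_pos: [0.5014, 0.2141, 0.1193]
eef_rot: [-0.001, 0.148, 0.989, 0.0]
wrist_force: [-0.4, 0.3, -0.9]
opening: 0.459
```

```bash
python3 st.py
```

```text
t 13.3 tcp in stand mm [ -0.  -25.6 119.3] F stand [-0.5  0.2 -0.9] torque [-0.   -0.04  0.  ] rot [ 1.8000e+02 -9.0000e-02  1.7998e+02] 0.4591312123833629
```

move_arm(rows="0 0.5 0 0 0 0 0.2;0 0.5 0 0 0 0 0.2;0 0.5 0 0 0 0 0.2")

```text
time_s: 13.6
eef_pos: [0.5062, 0.2282, 0.1199]
eef_rot: [-0.0, 0.148, 0.989, 0.0]
wrist_force: [0.8, -0.3, 1.8]
opening: 0.456
```

```bash
python3 st.py
```

```text
t 13.6 tcp in stand mm [  0.5 -10.7 119.9] F stand [ 0.8 -0.1  1.8] torque [-0.12  0.01  0.01] rot [ 1.7997e+02 -5.0000e-02  1.7992e+02] 0.45593937217555586
```

move_arm(rows="0 0.4 0 0 0 0 0.2;0 0.4 0 0 0 0 0.2;0 0.2 0 0 0 0 0.2;0 0 0 0 0 0 0.2")

```text
time_s: 14.0
eef_pos: [0.5083, 0.2378, 0.119]
eef_rot: [-0.001, 0.148, 0.989, 0.0]
wrist_force: [0.2, 0.7, -1.6]
opening: 0.458
```

```bash
python3 st.py; python3 - <<'E'
from h import *
snap("wrist","pics/w13.png",1.5); snap("side","pics/s13.png",6,(200,110,300,210))
E
```

```text
t 14.0 tcp in stand mm [ -0.3  -1.  119. ] F stand [ 0.   0.7 -1.6] torque [ 0.    0.02 -0.03] rot [-1.7999e+02 -1.3000e-01  1.7997e+02] 0.45767769345047615
```

View pics/w13.png

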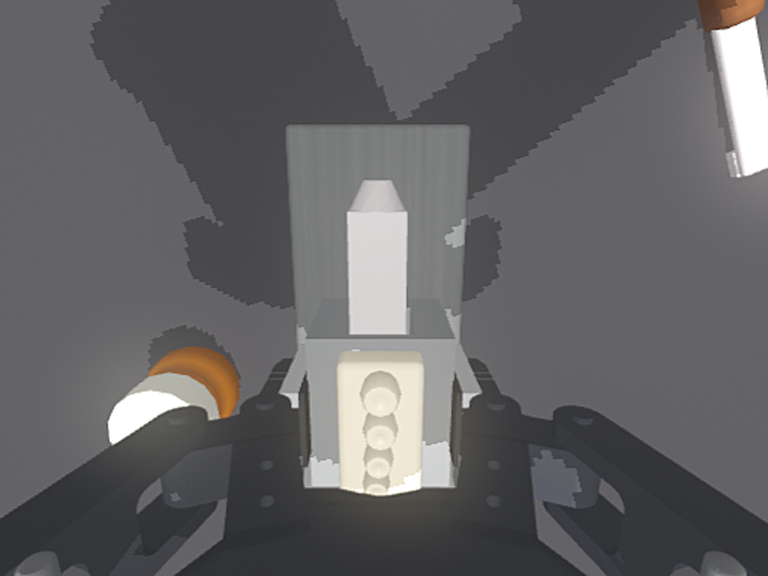

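View pics/s13.png

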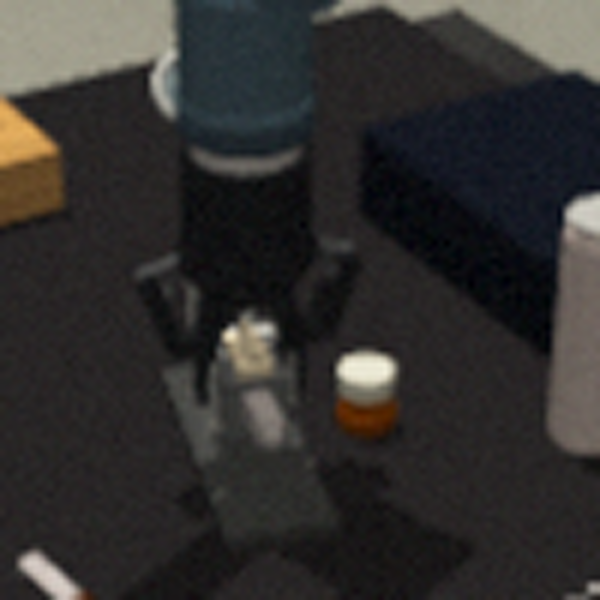

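move_arm(rows="0 0.05 0.1 0 0 0 0.2;0 0 0 0 0 0 0.2;0 0 0 0 0 0 0.5;0 0 0 0 0 0 0.6;0 0 0 0 0 0 0.65;0 0 0 0 0 0 0.65;0 0 0 0 0 0 0.65")

```text
time_s: 14.8
eef_pos: [0.5087, 0.238, 0.1184]
eef_rot: [-0.001, 0.148, 0.989, 0.0]
wrist_force: [0.5, -0.8, -0.8]
opening: 0.646
```

```bash
python3 st.py; python3 - <<'E'
from h import *
snap("wrist","pics/w14.png",1.5)
E
```

```text
t 14.8 tcp in stand mm [  0.   -0.7 118.4] F stand [ 0.7 -0.6 -0.8] torque [ 0.02  0.   -0.02] rot [ 1.8000e+02 -9.0000e-02  1.7994e+02] 0.6464048136752529
```

View pics/w14.png

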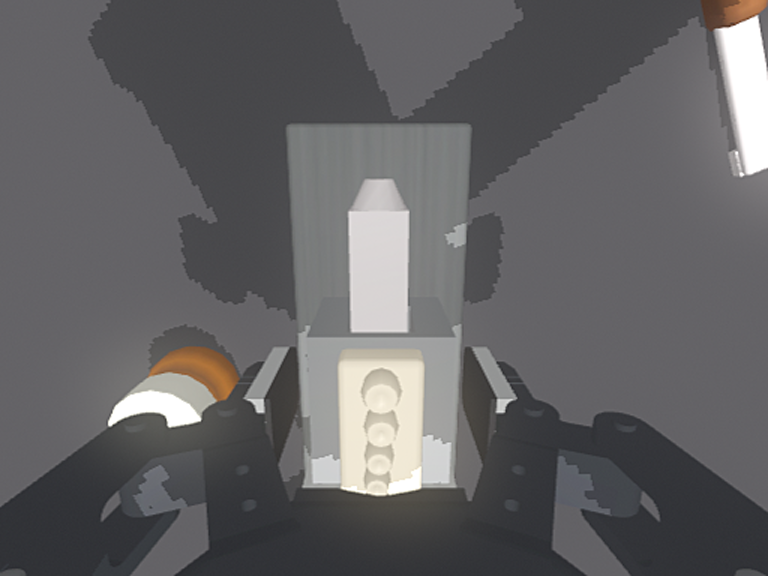

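move_arm(rows="0 0 -2 0 0 0 0.65;0 0 -4 0 0 0 0.65;0 0 -5 0 0 0 0.65;0 0 -5 0 0 0 0.3;0 0 -4.5 0 0 0 0;0 0 -3 0 0 0 0;0 0 0 0 0 0 0")

```text
time_s: 15.55
eef_pos: [0.511, 0.2384, 0.3595]
eef_rot: [0.004, 0.148, 0.989, 0.002]
wrist_force: [0.8, 0.0, -0.5]
opening: 0.002
```

```bash
python3 st.py; python3 - <<'E'
from h import *
import pickle
c=snap("wrist","pics/w15.png",1.5);pickle.dump(c,open("w15.pkl","wb"))
cv2.imwrite("pics/w15c.png",cv2.resize(c["color"][160:290,200:320],None,fx=5,fy=5,interpolation=cv2.INTER_CUBIC))
E
```

```text
t 15.55 tcp in stand mm [  2.1   0.4 359.5] F stand [ 0.7  0.2 -0.5] torque [ 0.    0.01 -0.02] rot [179.71   0.42 179.95] 0.001978289713901486
```

View pics/w15.png

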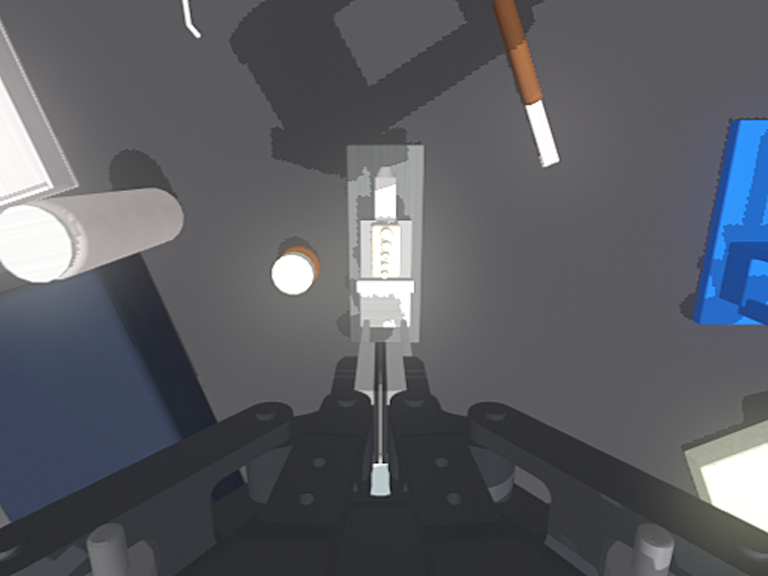

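View pics/w15c.png

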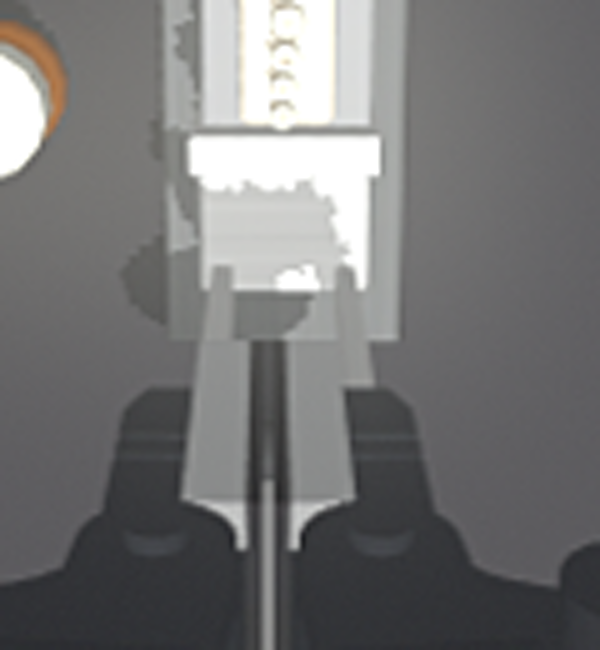

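move_arm(rows="-0.2 4 0 0 0 0 0;0 4 0 0 0 0 0;0 4 0 0 0 0 0;0 4 0 0 0 0 0;0 4 0 0 0 0 0;0 0 0 0 0 0 0")

```text
time_s: 16.2
eef_pos: [0.5688, 0.4322, 0.3485]
eef_rot: [-0.003, 0.146, 0.989, -0.001]
wrist_force: [-0.8, -1.0, -1.2]
opening: -0.0
```

```bash
python3 st.py; python3 - <<'E'
from h import *
snap("wrist","pics/w16.png",1.5)
snap("side","pics/s16.png",5,(180,60,320,180))
E
```

```text
t 16.2 tcp in stand mm [  0.8 202.6 348.5] F stand [-0.4 -1.2 -1.2] torque [-0.04 -0.05  0.03] rot [-179.85   -0.36 -179.86] -0.0003460144030820094
```

View pics/w16.png

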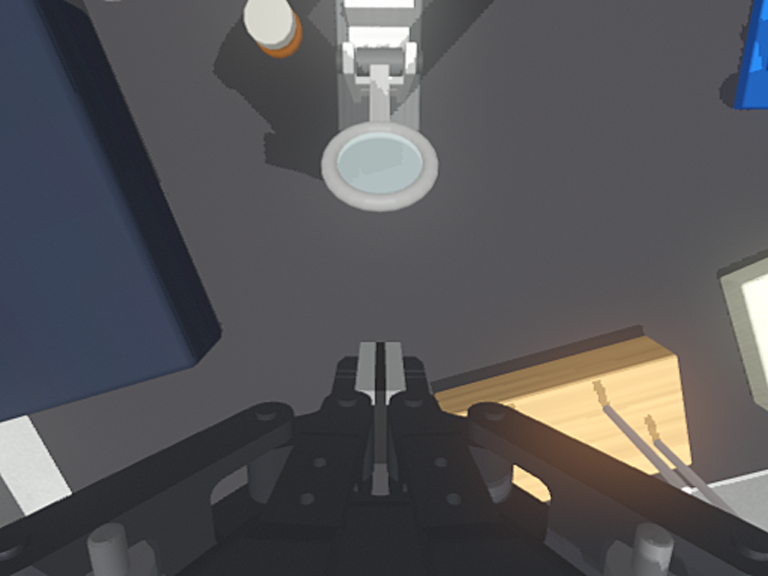

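View pics/s16.png

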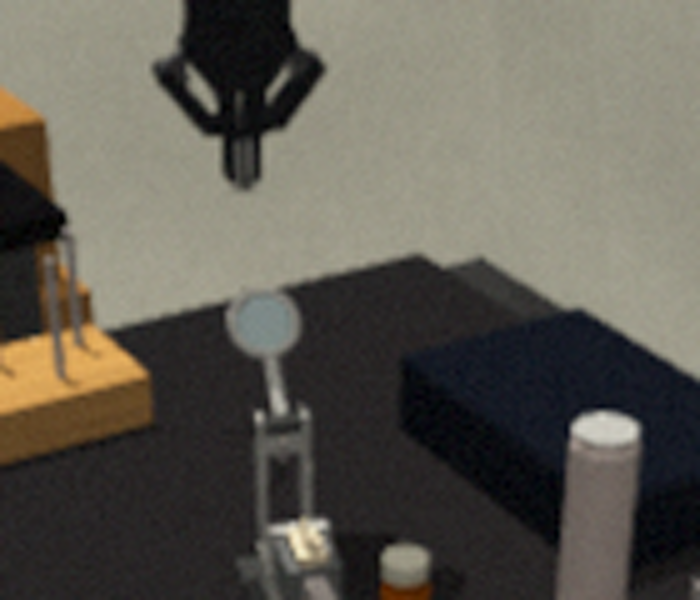

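move_arm(rows="0 0 2.5 0 0 0 0;0 0 2.5 0 0 0 0;0 0 2.3 0 0 0 0;0 0 0 0 0 0 0;0 -1.5 0 0 0 0 0;0 -1.5 0 0 0 0 0;0 -1 0 0 0 0 0;0 -1 0 0 0 0 0")

```text
time_s: 17.1
eef_pos: [0.5556, 0.3809, 0.2834]
eef_rot: [0.001, 0.148, 0.989, 0.002]
wrist_force: [-0.0, 4.5, 2.9]
opening: 0.004
```

```bash
python3 st.py; python3 - <<'E'
from h import *
snap("wrist","pics/w17.png",1.5)
snap("side","pics/s17.png",5,(180,60,320,180))
E
```

```text
t 17.1 tcp in stand mm [  3.1 149.8 283.4] F stand [-1.3  4.3  2.9] torque [ 0.56  0.06 -0.02] rot [1.7973e+02 9.0000e-02 1.7992e+02] 0.003512662220597891
```

View pics/w17.png

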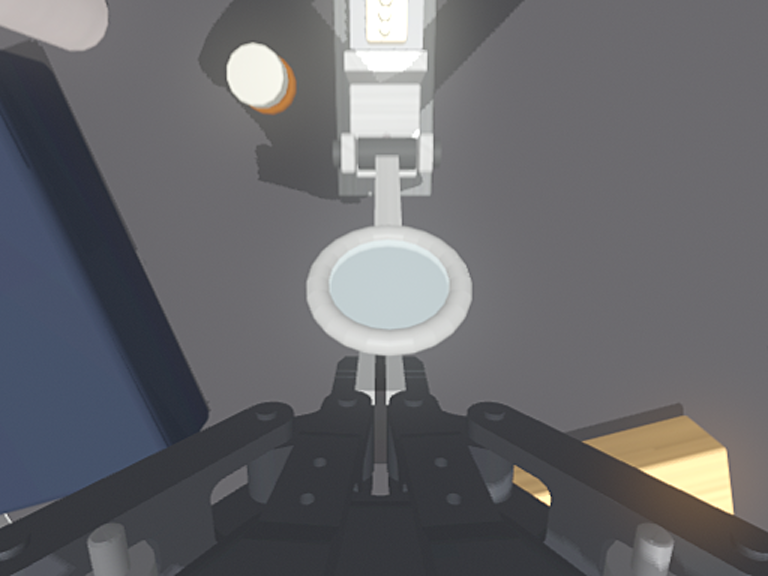

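View pics/s17.png

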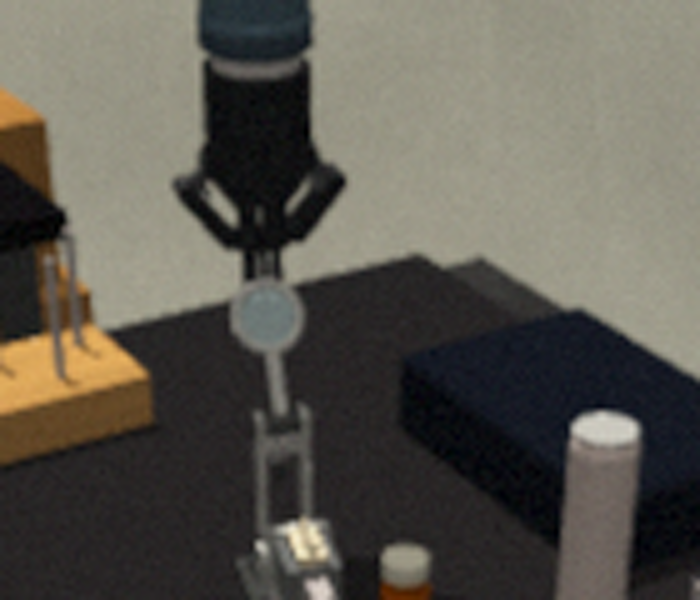

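move_arm(rows="0.2 -0.9 0.2 0 0 0 0;0 -0.9 0.2 0 0 0 0;0 -0.9 0.2 0 0 0 0;0 -0.9 0 0 0 0 0;0 -0.9 0 0 0 0 0;0 -0.9 0 0 0 0 0")

```text
time_s: 17.8
eef_pos: [0.5377, 0.3302, 0.2781]
eef_rot: [0.001, 0.148, 0.989, 0.002]
wrist_force: [-1.7, 1.6, 12.4]
opening: 0.001
```

```bash
python3 st.py; python3 - <<'E'
from h import *
snap("wrist","pics/w18.png",1.5)
snap("side","pics/s18.png",5,(180,60,320,180))
E
```

```text
t 17.8 tcp in stand mm [  0.8  96.  278.1] F stand [-2.1  1.1 12.4] torque [0.06 0.06 0.01] rot [1.7976e+02 9.0000e-02 1.7997e+02] 0.0014927241544944203
```

View pics/w18.png

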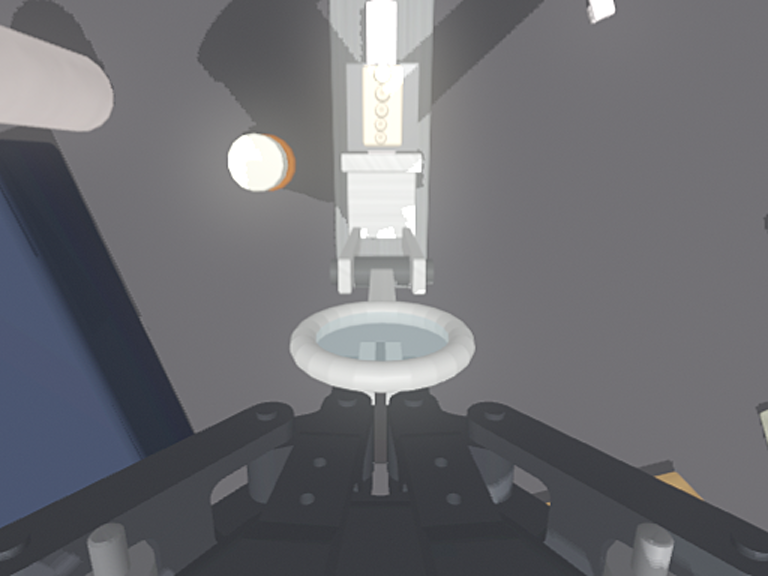

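View pics/s18.png

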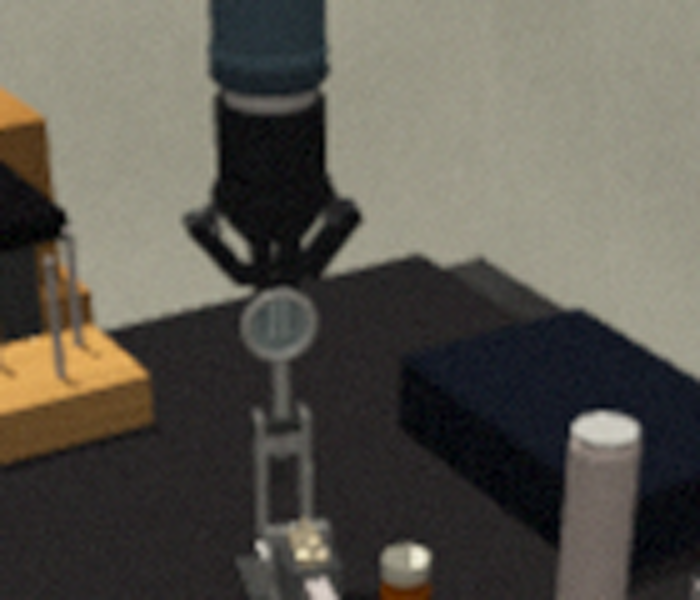

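move_arm(rows="0 0 -0.8 0 0 0 0;0 0 -0.8 0 0 0 0;0 0 0 0 0 0 0")

```text
time_s: 18.2
eef_pos: [0.5375, 0.3297, 0.2915]
eef_rot: [-0.0, 0.148, 0.989, 0.0]
wrist_force: [-0.3, 0.7, 0.7]
opening: 0.0
```

```bash
python3 st.py
```

```text
t 18.2 tcp in stand mm [  0.8  95.5 291.5] F stand [-0.5  0.6  0.7] torque [0.08 0.03 0.  ] rot [ 1.7996e+02 -4.0000e-02  1.7994e+02] 0.00043763706519252987
```

move_arm(rows="0 -0.9 0 0 0 0 0;0 -0.9 0 0 0 0 0;0 -0.9 0 0 0 0 0")

```text
time_s: 18.5
eef_pos: [0.5286, 0.3028, 0.2897]
eef_rot: [-0.001, 0.148, 0.989, -0.0]
wrist_force: [0.5, 0.4, 0.0]
opening: -0.002
```

```bash
python3 st.py; python3 - <<'E'
from h import *
snap("wrist","pics/w19.png",1.5)
E
```

```text
t 18.5 tcp in stand mm [1.000e-01 6.720e+01 2.897e+02] F stand [0.3 0.5 0. ] torque [ 0.01 -0.01  0.04] rot [-1.7993e+02 -1.6000e-01  1.7994e+02] -0.0019946625117752323
```

View pics/w19.png

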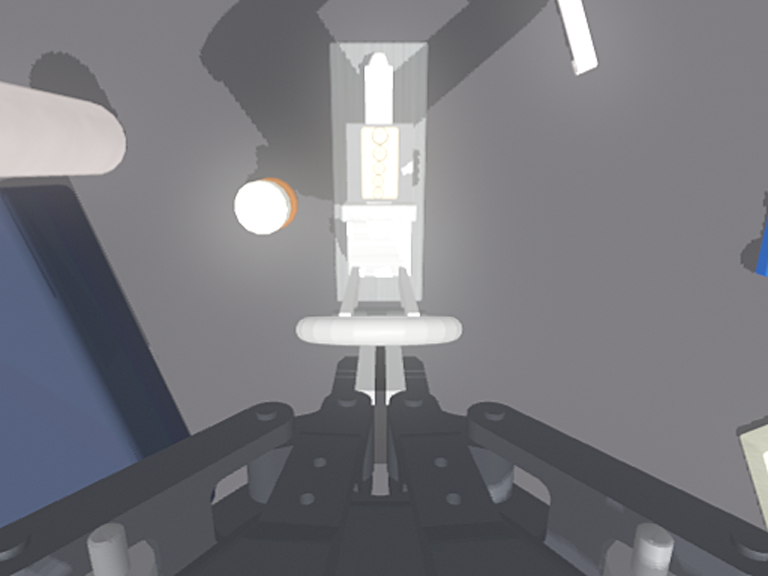

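move_arm(rows="0 -0.9 0 0 0 0 0;0 -0.9 0 0 0 0 0;0 -0.9 0 0 0 0 0;0 -0.5 0 0 0 0 0;0 0 0 0 0 0 0")

```text
time_s: 19.05
eef_pos: [0.5197, 0.2726, 0.2905]
eef_rot: [-0.001, 0.148, 0.989, 0.0]
wrist_force: [-0.4, 0.9, -1.0]
opening: 0.001
```

```bash
python3 st.py; python3 - <<'E'
from h import *
snap("wrist","pics/w20.png",1.5)
E
```

```text
t 19.05 tcp in stand mm [  0.4  35.6 290.5] F stand [-0.7  0.8 -1. ] torque [-0.    0.02  0.01] rot [-1.7999e+02 -1.0000e-01  1.7990e+02] 0.001018816507863276
```

View pics/w20.png

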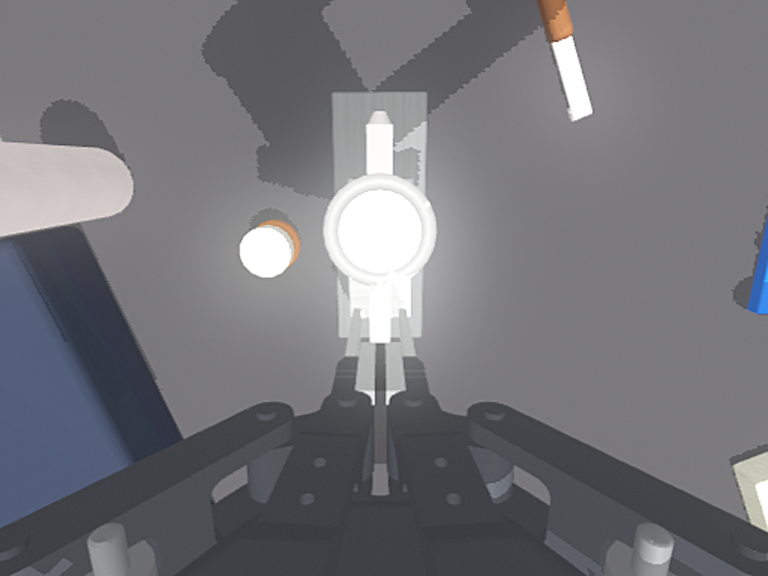

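move_arm(rows="0 0 -3 0 0 0 0;0 0 -4 0 0 0 0;4 -2 0 0 0 0 0;4 -2 0 0 0 0 0;4 -2 0 0 0 0 0;4 -2 0 0 0 0 0;0 0 0 0 0 0 0;0 0 0 0 0 0 0;0 0 0 0 0 0 0")

```text
time_s: 20.0
eef_pos: [0.3445, 0.2438, 0.3612]
eef_rot: [-0.0, 0.148, 0.989, 0.0]
wrist_force: [-0.8, 0.3, 0.1]
opening: 0.0
```

```bash
python3 st.py; python3 - <<'E'
from h import *
snap("wrist","pics/w21.png",1.5);snap("top","pics/t21.png",1.5)
snap("side","pics/s21.png",5,(190,80,310,220))
E
```

```text
t 20.0 tcp in stand mm [-158.8  -43.   361.2] F stand [-0.8  0.   0.1] torque [ 0.03 -0.04  0.02] rot [ 1.7996e+02 -3.0000e-02  1.7995e+02] 0.00020930447955275672
```

View pics/w21.png

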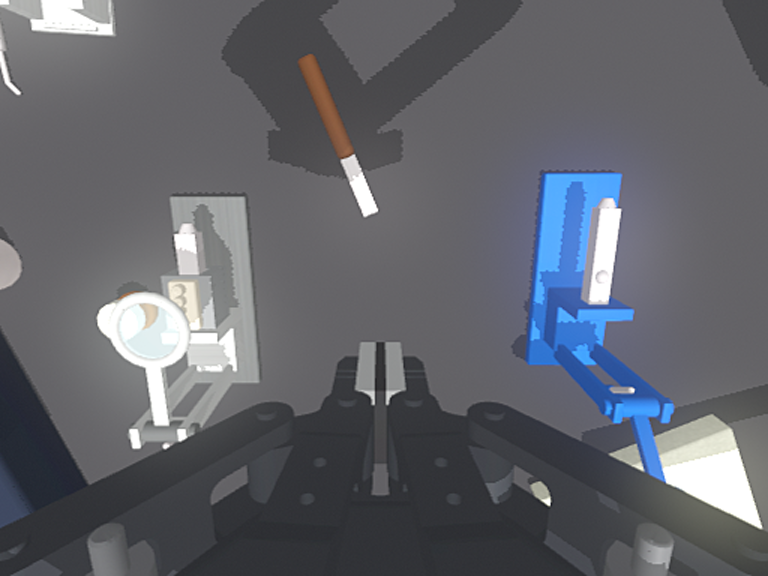

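View pics/t21.png

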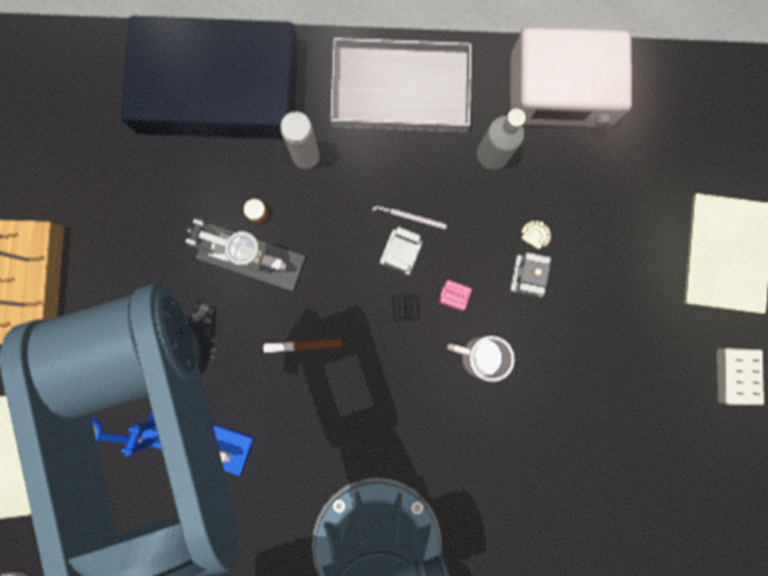

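View pics/s21.png

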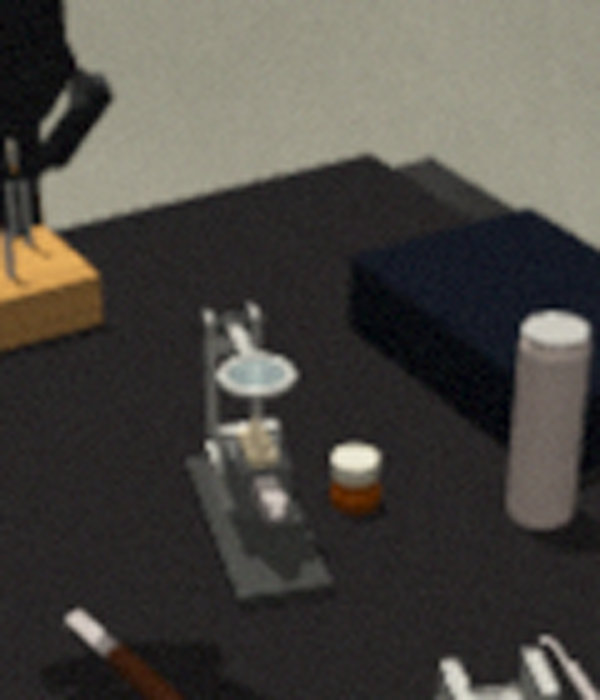

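```bash
python3 - <<'E'
from fit import *
import pickle
c=pickle.load(open("w15.pkl","rb")); v=[.5089,.2386,-.296]
W=lambda P:R.from_euler('z',v[2]).apply(np.array(P)/1000.)+np.r_[v[:2],0]
for dy in (-4,-2,0,1): print(dy,(proj(c,W([(20,-23+dy,77),(-20,-23+dy,77),(0,-56,68),(0,24,82)]))*1.5).round(1).tolist())
cv2.imwrite("pics/w15d.png",cv2.resize(c["color"][90:210,220:300],None,fx=6,fy=6,interpolation=cv2.INTER_CUBIC)[:600])
E
```

```text
-4 [[359.6, 215.9], [410.9, 215.9], [385.3, 177.2], [385.2, 280.9]]
-2 [[359.6, 218.5], [410.9, 218.5], [385.3, 177.2], [385.2, 280.9]]
0 [[359.7, 221.1], [410.8, 221.0], [385.3, 177.2], [385.2, 280.9]]
1 [[359.7, 222.4], [410.8, 222.3], [385.3, 177.2], [385.2, 280.9]]
```

View pics/w15d.png

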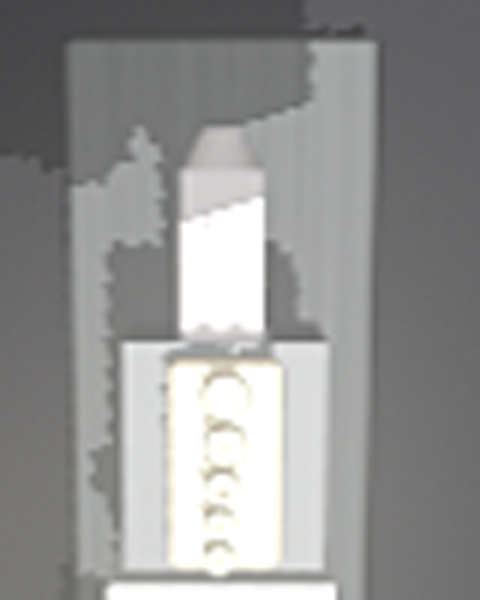

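```bash
python3 -c "
from bench import ctrl
print(ctrl.hand_in()); print(ctrl.get_obs()['time_s'])"
```

```text
the job is handed in; nothing more can be done
None
the job is handed in; nothing more can be done
```

The job is done and handed in at about 20.2 s of the 64 s allowed; the hand-in gives no verdict.

**What I did:**
- I lifted the carrier out of dock_a by its bored ends, stood it on clear bench about 14 cm from the dock and let go.
- I took it again by its flanks and slid it along the bar. The vertical wrist force showed the ball being pressed in, then went back to its level before the ball, which I took as the click. I then let go.
- I pushed the loupe over from behind with shut fingers. Its rim caught on the fingers on the way (12 N upward on the wrist), so I raised the tool about 1.5 cm and carried on.

**Last checks:**
- **Carrier:** on the bar at the shoulder plate, about 0.7 mm short of home by the wrist picture. That picture is from before I pushed the loupe. Later pictures still show the carrier on the bar, but I did not measure it again.
- **Loupe:** level above the teeth at its viewing stop, as seen in all three cameras.
- **Bench:** the spare is in dock_b and the other things look unmoved in the top picture, by eye only. The arm is clear of everything.
- **Not checked:** I could not read the ball and lens joints directly, so the click and the viewing stop rest on the wrist force and the pictures. No check failed or disagreed.

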